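# Lift the lapped cover onto the measuring stand with the flat lifter

## Robot

A 7-joint arm with a two-finger parallel gripper is mounted at the origin on the work surface. World frame = base frame: x ahead of the robot, y to its left, z up, the work surface at z = 0. Lengths are in mm, angles in rad, forces in N, time in s.
With the tool pointing down it reaches from about 400 to 875 mm from the base axis. Payload 4.4 kg.
Tool frame: the origin (TCP) lies at the very end of the fingers, on their centre line; the grasp point (between the pads) lies 19 mm behind it; z points along the fingers, y is the direction in which the jaws open and shut (so a half turn about z gives the same grasp; the last joint's range is limited). The gripper opens to 85 mm and grips with 20 to 120 N. Pads are 22 mm wide; open, the fingers measure 114 mm over their backs; the gripper's body (76 mm by 85 mm) begins 54 mm behind the grasp point. The pads swing forward as they close: fully open they stand 13 mm farther back than shut.
Start: joints at [-1.348, 0.628, 0.038, 1.517, -0.027, 0.996, -0.02], TCP at [185.097, 623.103, 231.313] pointing down, gripper open.
Joint ranges: [-3.06, 3.06], [-0.37, 2.12], [-1.25, 1.32], [0.18, 2.47], [-1.1, 4.24], [0.23, 1.98], [-2.94, 2.94]. Speed limits (rad/s): [2.57, 2.57, 3.14, 3.14, 3.14, 3.14, 3.14].

## Interface

Orientations are given as [roll, pitch, yaw] about the fixed x, y, z axes, in that order (R = Rz(yaw) Ry(pitch) Rx(roll)).
In Python, from cell import read_state, get_image, calibration, finish_job gives the robot as it stands. The module is installed in compiled form; this text tells all that it offers.
- The arm moves only by the tool apply_moves, never from a script. Its argument "increments" is a list of rows, each an object of numbers: "tx", "ty", "tz": the shift along the world's x, y, z in m; "rx", "ry", "rz": the turn, a rotation vector about the world's x, y, z in units of 5 degrees (1.0 is 5 degrees); "claw": the finger opening in m, from 0 to 0.0854. In form: [{"tx": .., "ty": .., "tz": .., "rx": .., "ry": .., "rz": .., "claw": ..}, ...]. A call has 1 to 12 rows; each row is the pose to reach, as a shift and turn from the pose commanded when the call began; what a row does not reach only later rows make up. A row lasts 1/10 s, in which the tool goes at most 50 mm and 8.59 degrees, less where a joint would pass 70% of its speed; a pose out of reach is approached as far as the arm can. A call with a gripper value outside its range is refused whole. The fingers move at their own pace and stop on an object; the grip force is fixed at half the most. Time passes only in rows, so rows that repeat a pose let the fingers close. It gives the time, the measured TCP pose, the force and the opening at its end, in the units of the state.
- read_state(): the state, without advancing time (a new reading comes with each control period).
- get_image(name): name is "scene" or "top" or "wrist"; returns the picture (480x640x3 uint8, red, green, blue); there is no depth.
- calibration(name): a dict with "camera_matrix" (3x3 intrinsics, pixels), "distortion" ([k1, k2, p1, p2, k3] as OpenCV has them; the pictures are not rectified), "origin" and "attitude" of the camera in the world. Camera axes: x right, y up, looking along -z (the intrinsics and any distortion apply to the point x, -y, -z); pixel columns grow to the right and rows downward; lengths in mm; the calibration is good to about 2 mm. A picture is of the moment at which its call begins: read the wrist's pose just before it. calibration takes no time and is no camera call; for the wrist camera it gives the pose at the moment of the call.
- finish_job(): hands the job in, once; it reports no verdict.
The state is a dict: "clock": time; "qpos": joint angles; "qd": joint speeds; "tau": joint torques, N m; "eef_pos": TCP position; "tool_rot": TCP orientation; "force": force on the tool from outside, world axes, zero at the start; "torque": the same for the moment, N m; "width": finger opening in mm.
Only numpy, scipy, OpenCV 4.12 (cv2) and the standard library are available. Lean on these libraries where they do the work, as an engineer would, in place of code of your own. Each camera call takes 0.05 s, during which the arm holds its last target. There are 200 camera calls.

## Task

The round cover has just been lapped and must not be touched by the gripper: take the flat lifter from its rubber mat, slide its blade right under the cover against the stop ridge of the lapping plate, lift the cover, set it down gently, flat and centred, on the two rails of the measuring stand, and draw the blade out from beneath it. Then lay the lifter back flat along its mat and let go of it, and finally swing the dial arm over the cover all the way to its stop. Leave the square plate and everything else on the bench where it is.

Things in the scene. Friction and masses are not known exactly. Their poses are not given: they have to be found in the camera images.
- round_cover: the flat round aluminium cover, 130 mm diameter, 9 mm thick, with small bolt holes in a ring round a dark centre; its underside rim is bevelled (12 mm inwards, 4 mm high all round) so that a blade can ride under it. About 0.25 kg. Origin at the centre of its underside, z up. At the start it lies on one of the two lapping plates, 5 to 30 mm short of the ridge
- lap_round: the lapping plate under the round cover: fixed dark steel slab 210 (x) x 146 mm, top 18 mm above the bench. Origin under its centre; x points to its stop ridge, which runs across that end, inner face at x = +88 mm, 14 mm above the slab's face; the other end (x = -105 mm) is open
- square_plate: the square aluminium plate, 116 x 116 x 9 mm, on the other, identical lapping plate; stays there. Origin at the centre of its underside
- lifter: the flat lifter, a steel spatula: blade 56 wide (y), 3 thick, x = -90 to +55 mm, nose tapering to 1 mm over the last 22. Origin on the blade's underside; x to the nose, z up. A post at x = -75 carries a wooden handle along x (x = -129 to -37), 22 wide, 42 to 70 mm above the underside, over the blade's rear. 0.24 kg. Starts blade down along the mat
- lifter_grip (a point): the point to grip: the centre of the handle's section, right above the post, 75 mm behind the lifter's origin and 56 mm above the blade's underside; fingers close across the lifter's y
- mat: the lifter's rubber mat, 230 (x) x 110 (y) x 3 mm, fixed on the bench. Origin under its centre, x along its length (the lifter's nose points to +x at the start, the lifter's origin 35 mm from the mat's)
- stand: the measuring stand, fixed: grey foot 160 x 124, 10 mm high, two steel rails along x, 140 long, 14 wide, centred at y = -45 and +45 (76 mm free between), tops 40 mm above the bench, open at both ends. The blade fits between the rails, entering with its x along the stand's; the cover rests across them. A 22 mm column stands at x = 0, y = +100. Origin under the foot's centre
- rest (a point): the point midway between the rails at the height of their tops, where the centre of the cover's underside belongs; axes as the stand's
- dial_arm (a joint): swing of the dial arm about the column, rad: 0 = parked, pointing along the stand's +x; it grows clockwise seen from above to its stop at 1.571, where the arm points along the stand's -y and the dial is over the rest point. It stays where it is left; starts between 0 and 0.35
- dial_knob (a point): centre of the upright black knob (18 mm diameter, 32 mm tall, from 111 to 143 mm above the bench) on the dial arm, 68 mm from the hinge axis; push or pinch it from above. The arm bar is 16 mm wide, the round dial (52 mm diameter, top about 113 mm high) is 100 mm from the axis, its underside 88 mm high with a thin plunger below
- dial_hinge (a point): point on the dial arm's upright hinge axis, at the height of the knob's centre
- oil_bottle: upright oil bottle, 56 mm diameter, 150 tall; bystander; origin under its centre
- tub: low round lidded tub, 72 mm diameter, 45 tall; bystander; origin under its centre
- wrench: steel wrench 150 mm long lying flat; bystander; origin under its middle
- screwdriver: screwdriver 190 mm long lying flat; bystander; origin under its middle
- brush: brush 180 mm long lying flat; bystander; origin under its middle
- gauge_block: upright steel cylinder, 56 mm diameter, 60 tall; bystander; origin under its centre
Mind the look-alikes: they are no part of the job. What is shaped like the round_cover but blue or purple is not meant.

How it is judged:
By the outcome, as a careful person would: the job done as asked, in the order asked, and still so for the second after the job is handed in, with the robot touching nothing.
It also fails if it takes over 72 s, if anything falls off the work surface, if the arm or the gripper's body presses on something with over 40 N, if the wrist force passes 120 N, or if a joint passes its speed limit or range.

## Working session

There is one attempt and no reset: what is moved stays moved. The work goes in short steps, Python scripts to look and compute and a tool call to move; the robot and the scene stay as the last step left them, time stands still between calls to the robot, and variables do not carry over. Pictures are saved under pics/ and viewed, about 8 in all and at most 12, crops included, and the job is handed in when it is done.

Besides the shell and the picture viewer there is one more tool, called after ">>>" as name([rows], argument=value, ...), one row to a line, values as JSON. apply_moves: Moves the arm, as the interface text tells. Its arguments: {"type":"object","properties":{"increments":{"type":"array"}},"required":["increments"]}

```bash
mkdir -p pics
python3 - <<'E'
from cell import *
import cv2,numpy as np,pickle
for n in("scene","top"):
    c=calibration(n); im=get_image(n); cv2.imwrite(f"pics/{n}0.png",im[:,:,::-1]); print(n,c)
s=read_state();print(s)
E
```

```text
scene {'camera_matrix': array([[606.20025338,   0.        , 322.65013686],
       [  0.        , 606.20025338, 235.70039795],
       [  0.        ,   0.        ,   1.        ]]), 'distortion': array([0.00068991, 0.        , 0.        , 0.        , 0.        ]), 'origin': array([1098.68333855,  869.72351797, 1128.28738186]), 'attitude': array([ 0.81046758, -0.01696157,  2.62464928])}
top {'camera_matrix': array([[603.43904901,   0.        , 320.6390356 ],
       [  0.        , 603.43904901, 237.73361809],
       [  0.        ,   0.        ,   1.        ]]), 'distortion': array([0.06778869, 0.        , 0.        , 0.        , 0.        ]), 'origin': array([ 202.99917608,  -83.75872318, 1697.003167  ]), 'attitude': array([ 2.13046982e-01, -4.47160505e-04, -1.61041575e+00])}
{'clock': 0.1, 'qpos': array([-1.34778927,  0.62923373,  0.03842771,  1.51828456, -0.02695998,
        0.99634483, -0.02001166]), 'qd': array([ 0.00024212, -0.0038955 , -0.00057261, -0.00322296,  0.00030827,
        0.00170179, -0.00165142]), 'tau': array([ 3.36215751e-03, -5.64537227e+01,  1.23075306e+00, -1.93976283e+01,
        1.13108344e-02,  5.43008588e-03,  1.25240430e-05]), 'eef_pos': array([184.93265128, 622.528778  , 230.48837644]), 'tool_rot': array([-3.13984017e+00,  4.10044911e-05,  2.85280917e+00]), 'force': array([-0.58043352, -0.24264615,  0.49636398]), 'torque': array([ 0.04325214,  0.00335804, -0.0046506 ]), 'width': 85.2660534924647}
```

View pics/scene0.png

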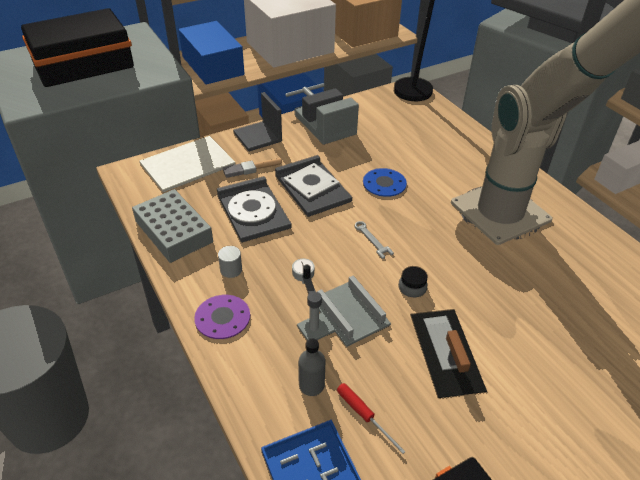

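View pics/top0.png

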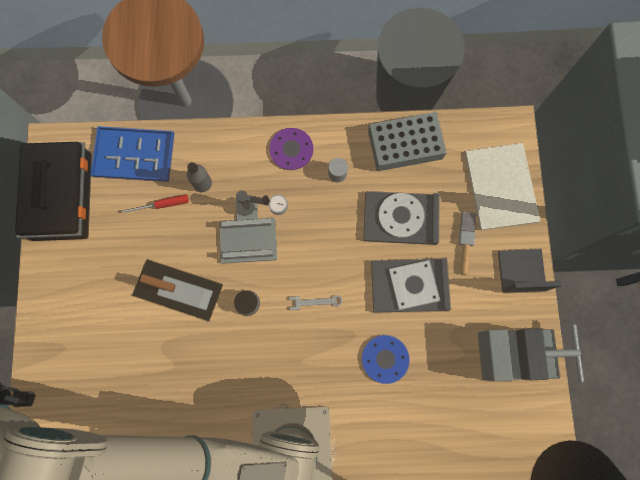

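Scene: the grey round cover is at scene (252,206) / top (401,215). The blue (386,358 top) and purple (291,149 top) discs are look-alikes; the cover on the dark slab with bolt holes is grey, so it is the one meant. The ridge is at the slab's right end in top. Lifter handle is at top (155,283), nose right. The stand is at (247,240) with its column at (245,205) and dial at (278,205). I'll confirm these in enlarged crops.

```bash
cat > h.py <<'E'
from cell import *
import cv2,numpy as np
from scipy.spatial.transform import Rotation as R
def unproj(c,px,z):
    px=np.array(px,float).reshape(-1,1,2)
    n=cv2.undistortPoints(px,c["camera_matrix"],c["distortion"]).reshape(-1,2)
    d=R.from_euler("xyz",c["attitude"]).apply(np.c_[n[:,0],-n[:,1],-np.ones(len(n))])
    o=c["origin"]; z=np.broadcast_to(z,len(d))
    return o+d*((z-o[2])/d[:,2])[:,None]
def proj(c,P):
    p=R.from_euler("xyz",c["attitude"]).inv().apply(np.atleast_2d(P)-c["origin"])
    p=p*[1,-1,-1]
    return cv2.projectPoints(p,np.zeros(3),np.zeros(3),c["camera_matrix"],c["distortion"])[0].reshape(-1,2)
def crop(im,x0,y0,w,h,s):
    o=cv2.resize(im[y0:y0+h,x0:x0+w],None,fx=s,fy=s,interpolation=cv2.INTER_CUBIC)
    for u in range(-(-x0//10)*10,x0+w,10):
        cv2.line(o,((u-x0)*s,0),((u-x0)*s,6),(0,255,255),1)
        if u%20==0: cv2.putText(o,str(u),((u-x0)*s,16),0,.35,(0,255,255),1)
    for v in range(-(-y0//10)*10,y0+h,10):
        cv2.line(o,(0,(v-y0)*s),(6,(v-y0)*s),(0,255,255),1)
        if v%20==0: cv2.putText(o,str(v),(8,(v-y0)*s+4),0,.35,(0,255,255),1)
    return o
E
python3 - <<'E'
from h import *
im=cv2.imread("pics/top0.png")
a=[crop(im,352,175,100,75,4),crop(im,205,185,100,75,4),crop(im,127,253,100,75,4),crop(im,220,195,80,75,4)]
a[3]=cv2.resize(crop(cv2.imread("pics/scene0.png"),280,245,130,97,3),(400,300))
cv2.imwrite("pics/c1.png",np.vstack([np.hstack(a[:2]),np.hstack(a[2:])]))
c=calibration("top")
print(unproj(c,[(401,215),(155,283),(247,245),(245,197),(278,205)],[27,56,40,120,113]).round())
E
```

```text
[[ 621. -330.   27.]
 [ 449.  357.   56.]
 [ 548.  108.   40.]
 [ 665.  102.  120.]
 [ 641.   14.  113.]]
```

View pics/c1.png

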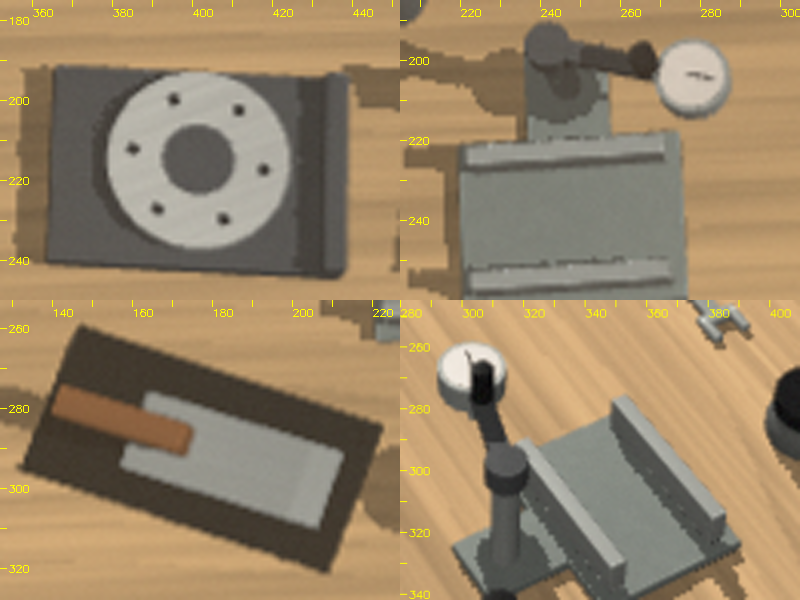

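Crops confirm: A the grey round cover with six holes, centre px (401.7,215), slab left end px x≈364, ridge at right (x 426–439). B rails, column cap (242,196), knob (265,199), dial (278,204). C blade nose corners (212.8,290.5),(207,310), rear corners (164,276),(157.5,295), handle tip on nose side (174,285).

Run:
```python
from h import *
c=calibration("top")
P=lambda a,x0,y0,z:unproj(c,[(x0+u/4-.375,y0+v/4-.375) for u,v in a],z)
print("cover",P([(199,160)],352,175,27).round(1), P([(107,160),(291,160),(199,72),(199,248)],352,175,27)[:,:2].round(0).tolist())
print("slab",P([(54,66),(46,262),(348,75),(338,275)],352,175,[18,18,32,32]).round(1).tolist())
print("blade",P([(343,150),(320,228),(148,93),(122,168)],127,253,[4,4,6,6]).round(1).tolist())
print("handle",P([(66,84),(192,124),(187,155),(54,114)],127,253,[73,73,56,60]).round(1).tolist())
print("mat",P([(82,25),(22,165),(382,127),(328,272)],127,253,3).round(1).tolist())
print("railU",P([(67,148),(262,136),(262,152),(67,164)],205,185,40).round(1).tolist())
print("railL",P([(70,270),(272,262)],205,185,40).round(1).tolist())
print("foot",P([(285,297),(60,297)],205,185,10).round(1).tolist())
print("colcap,knob,dial",P([(147,45),(243,57),(290,75)],205,185,[135,143,113]).round(1).tolist())
```

```text
cover [[ 622.2 -331.5   27. ]] [[625.0, -266.0], [620.0, -397.0], [687.0, -336.0], [558.0, -327.0]]
slab [[698.7, -233.0, 18.0], [554.2, -219.3, 18.0], [679.3, -441.1, 32.0], [533.8, -422.5, 32.0]]
blade [[430.4, 210.9, 4.0], [376.5, 226.8, 4.0], [476.2, 347.0, 6.0], [424.0, 364.0, 6.0]]
handle [[473.8, 384.8, 73.0], [443.0, 300.1, 73.0], [424.5, 307.2, 56.0], [455.7, 396.1, 60.0]]
mat [[527.3, 394.8, 3.0], [429.5, 433.9, 3.0], [445.7, 183.8, 3.0], [345.9, 221.4, 3.0]]
railU [[618.7, 179.2, 40.0], [622.0, 41.8, 40.0], [610.4, 42.1, 40.0], [607.1, 179.3, 40.0]]
railL [[531.0, 177.5, 40.0], [531.0, 36.8, 40.0]]
foot [[511.3, 30.4, 10.0], [517.7, 189.4, 10.0]]
colcap,knob,dial [[663.9, 110.2, 135.0], [650.8, 45.4, 143.0], [645.5, 16.3, 113.0]]
```

>>> apply_moves([
  {"tx": 0.26, "ty": -0.28, "rz": -18.4},
  {"tx": 0.26, "ty": -0.28, "rz": -18.4},
  {"tx": 0.26, "ty": -0.28, "rz": -18.4},
  {"tx": 0.26, "ty": -0.28, "rz": -18.4},
  {"tx": 0.26, "ty": -0.28, "rz": -18.4},
  {"tx": 0.26, "ty": -0.28, "rz": -18.4},
  {"tx": 0.26, "ty": -0.28, "rz": -18.4},
  {"tx": 0.26, "ty": -0.28, "rz": -18.4},
  {"tx": 0.26, "ty": -0.28, "rz": -18.4},
  {"tx": 0.26, "ty": -0.28, "rz": -18.4},
  {"tx": 0.26, "ty": -0.28, "rz": -18.4},
  {"tx": 0.26, "ty": -0.28, "rz": -18.4},
])

```text
$.increments[0]: bad value
```

Run:
```python
from h import *
s=read_state();print(s["clock"],s["qpos"].round(3),s["eef_pos"],s["tool_rot"])
c=calibration("wrist");print(c)
im=get_image("wrist");cv2.imwrite("pics/w1.png",im[:,:,::-1])
```

```text
0.1 [-1.348  0.629  0.038  1.518 -0.027  0.996 -0.02 ] [184.93265128 622.528778   230.48837644] [-3.13984017e+00  4.10044911e-05  2.85280917e+00]
{'camera_matrix': array([[360.54152952,   0.        , 319.80354634],
       [  0.        , 360.54152952, 242.0477502 ],
       [  0.        ,   0.        ,   1.        ]]), 'distortion': array([-0.01826035,  0.        ,  0.        ,  0.        ,  0.        ]), 'origin': array([115.86361084, 642.99590823, 373.01591463]), 'attitude': array([-0.28889108,  0.00182671,  1.28241041])}
```

View pics/w1.png

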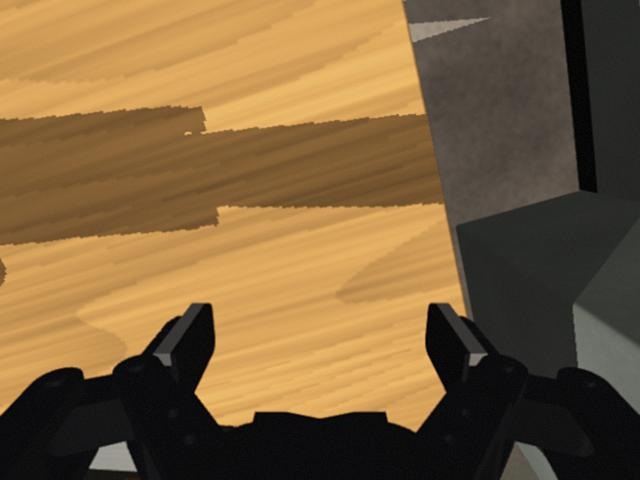

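The wrist view (fingers at px (190,340) and (455,340)) shows only bare bench, the move having been refused. I'll fill in all the keys.

>>> apply_moves([
  {"tx": 0.26, "ty": -0.28, "tz": 0, "rx": 0, "ry": 0, "rz": -18.4, "claw": 0.085},
  {"tx": 0.26, "ty": -0.28, "tz": 0, "rx": 0, "ry": 0, "rz": -18.4, "claw": 0.085},
  {"tx": 0.26, "ty": -0.28, "tz": 0, "rx": 0, "ry": 0, "rz": -18.4, "claw": 0.085},
  {"tx": 0.26, "ty": -0.28, "tz": 0, "rx": 0, "ry": 0, "rz": -18.4, "claw": 0.085},
  {"tx": 0.26, "ty": -0.28, "tz": 0, "rx": 0, "ry": 0, "rz": -18.4, "claw": 0.085},
  {"tx": 0.26, "ty": -0.28, "tz": 0, "rx": 0, "ry": 0, "rz": -18.4, "claw": 0.085},
  {"tx": 0.26, "ty": -0.28, "tz": 0, "rx": 0, "ry": 0, "rz": -18.4, "claw": 0.085},
  {"tx": 0.26, "ty": -0.28, "tz": 0, "rx": 0, "ry": 0, "rz": -18.4, "claw": 0.085},
  {"tx": 0.26, "ty": -0.28, "tz": 0, "rx": 0, "ry": 0, "rz": -18.4, "claw": 0.085},
  {"tx": 0.26, "ty": -0.28, "tz": 0, "rx": 0, "ry": 0, "rz": -18.4, "claw": 0.085},
  {"tx": 0.26, "ty": -0.28, "tz": 0, "rx": 0, "ry": 0, "rz": -18.4, "claw": 0.085},
  {"tx": 0.26, "ty": -0.28, "tz": 0, "rx": 0, "ry": 0, "rz": -18.4, "claw": 0.085},
])

```text
clock: 1.35
eef_pos: [444.9, 343.0, 231.0]
tool_rot: [-3.142, 0.001, 1.247]
force: [-0.1, -0.4, 0.2]
width: 85.2
```

Run:
```python
from h import *
s=read_state();print(s["clock"],s["qpos"].round(3),s["eef_pos"],s["tool_rot"])
c=calibration("wrist");im=get_image("wrist")[:,:,::-1].copy();cv2.imwrite("pics/w1.png",im)
np.set_printoptions(suppress=True)
h=np.radians(-108.9);o=np.array([421.2,270.9,3]);x=np.array([np.cos(h),np.sin(h),0]);y=np.array([-x[1],x[0],0])
print(proj(c,[o-75*x+[0,0,70],o-129*x+[0,0,70],o-90*x+28*y,o-90*x-28*y]).round())
t=get_image("top")[:,:,::-1];a=crop(t,80,220,200,150,4);cv2.imwrite("pics/m1.png",np.hstack([cv2.resize(im,(400,300)),cv2.resize(a,(400,300))]))
```

```text
1.35 [-1.026  0.544  0.492  1.777 -0.317  0.9   -0.719] [444.88944982 343.04539861 230.98983589] [-3.14153903e+00  7.42680039e-04  1.24682450e+00]
[[320. 224.]
 [321. 159.]
 [348. 194.]
 [293. 193.]]
```

View pics/w1.png

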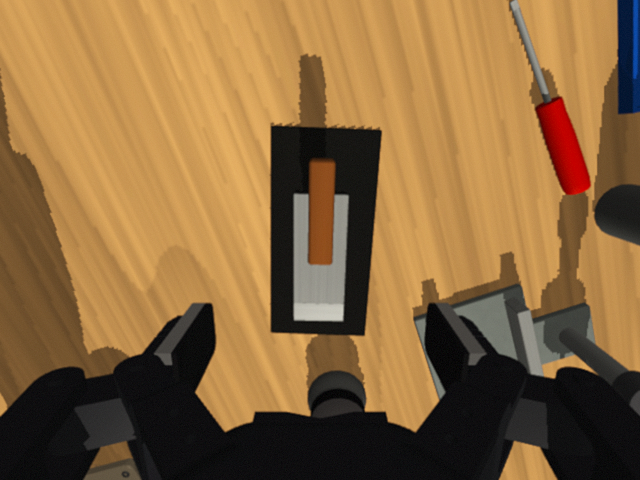

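Prediction and picture agree within a pixel: the handle's rear end is at (321,159) and the blade's rear corners at (348,194) and (293,193). Descending and gripping.

>>> apply_moves([
  {"tx": 0.0005, "ty": -0.001, "tz": -0.05, "rx": 0, "ry": 0, "rz": 0, "claw": 0.085},
  {"tx": 0.0005, "ty": -0.001, "tz": -0.1, "rx": 0, "ry": 0, "rz": 0, "claw": 0.085},
  {"tx": 0.0005, "ty": -0.001, "tz": -0.15, "rx": 0, "ry": 0, "rz": 0, "claw": 0.085},
  {"tx": 0.0005, "ty": -0.001, "tz": -0.18, "rx": 0, "ry": 0, "rz": 0, "claw": 0.085},
  {"tx": 0.0005, "ty": -0.001, "tz": -0.191, "rx": 0, "ry": 0, "rz": 0, "claw": 0.085},
  {"tx": 0.0005, "ty": -0.001, "tz": -0.191, "rx": 0, "ry": 0, "rz": 0, "claw": 0.085},
  {"tx": 0.0005, "ty": -0.001, "tz": -0.191, "rx": 0, "ry": 0, "rz": 0, "claw": 0.05},
  {"tx": 0.0005, "ty": -0.001, "tz": -0.191, "rx": 0, "ry": 0, "rz": 0, "claw": 0.03},
  {"tx": 0.0005, "ty": -0.001, "tz": -0.191, "rx": 0, "ry": 0, "rz": 0, "claw": 0.01},
  {"tx": 0.0005, "ty": -0.001, "tz": -0.191, "rx": 0, "ry": 0, "rz": 0, "claw": 0.01},
  {"tx": 0.0005, "ty": -0.001, "tz": -0.191, "rx": 0, "ry": 0, "rz": 0, "claw": 0.01},
  {"tx": 0.0005, "ty": -0.001, "tz": -0.191, "rx": 0, "ry": 0, "rz": 0, "claw": 0.01},
])

```text
clock: 2.65
eef_pos: [445.8, 342.6, 41.3]
tool_rot: [3.141, -0.001, 1.247]
force: [-1.3, -1.5, 5.7]
width: 21.2
```

>>> apply_moves([
  {"tx": 0, "ty": 0, "tz": 0.01, "rx": 0, "ry": 0, "rz": 0, "claw": 0.01},
  {"tx": 0, "ty": 0, "tz": 0.04, "rx": 0, "ry": 0, "rz": 0, "claw": 0.01},
  {"tx": 0, "ty": 0, "tz": 0.08, "rx": 0, "ry": 0, "rz": 0, "claw": 0.01},
  {"tx": 0, "ty": 0, "tz": 0.12, "rx": 0, "ry": 0, "rz": 0, "claw": 0.01},
  {"tx": 0, "ty": 0, "tz": 0.16, "rx": 0, "ry": 0, "rz": 0, "claw": 0.01},
  {"tx": 0, "ty": 0, "tz": 0.19, "rx": 0, "ry": 0, "rz": 0, "claw": 0.01},
  {"tx": 0, "ty": 0, "tz": 0.21, "rx": 0, "ry": 0, "rz": 0, "claw": 0.01},
  {"tx": 0.01, "ty": -0.024, "tz": 0.21, "rx": 0, "ry": 0, "rz": 0.5, "claw": 0.01},
  {"tx": 0.025, "ty": -0.06, "tz": 0.21, "rx": 0, "ry": 0, "rz": 1, "claw": 0.01},
  {"tx": 0.04, "ty": -0.095, "tz": 0.21, "rx": 0, "ry": 0, "rz": 1.5, "claw": 0.01},
  {"tx": 0.055, "ty": -0.13, "tz": 0.21, "rx": 0, "ry": 0, "rz": 2, "claw": 0.01},
  {"tx": 0.07, "ty": -0.165, "tz": 0.21, "rx": 0, "ry": 0, "rz": 2.6, "claw": 0.01},
])

```text
clock: 3.85
eef_pos: [515.5, 175.5, 250.7]
tool_rot: [-3.141, 0.0, 1.476]
force: [0.8, 0.6, -2.8]
width: 21.1
```

>>> apply_moves([
  {"tx": 0.015, "ty": -0.036, "tz": 0, "rx": 0, "ry": 0, "rz": 0, "claw": 0.01},
  {"tx": 0.03, "ty": -0.072, "tz": 0, "rx": 0, "ry": 0, "rz": 0, "claw": 0.01},
  {"tx": 0.045, "ty": -0.108, "tz": 0, "rx": 0, "ry": 0, "rz": 0, "claw": 0.01},
  {"tx": 0.06, "ty": -0.144, "tz": 0, "rx": 0, "ry": 0, "rz": 0, "claw": 0.01},
  {"tx": 0.075, "ty": -0.18, "tz": 0, "rx": 0, "ry": 0, "rz": 0, "claw": 0.01},
  {"tx": 0.09, "ty": -0.216, "tz": 0, "rx": 0, "ry": 0, "rz": 0, "claw": 0.01},
  {"tx": 0.105, "ty": -0.252, "tz": 0, "rx": 0, "ry": 0, "rz": 0, "claw": 0.01},
  {"tx": 0.12, "ty": -0.28, "tz": 0, "rx": 0, "ry": 0, "rz": 0, "claw": 0.01},
  {"tx": 0.126, "ty": -0.297, "tz": 0, "rx": 0, "ry": 0, "rz": 0, "claw": 0.01},
  {"tx": 0.126, "ty": -0.297, "tz": 0, "rx": 0, "ry": 0, "rz": 0, "claw": 0.01},
  {"tx": 0.126, "ty": -0.297, "tz": 0, "rx": 0, "ry": 0, "rz": 0, "claw": 0.01},
])

```text
clock: 4.95
eef_pos: [640.9, -118.6, 250.0]
tool_rot: [-3.14, -0.002, 1.474]
force: [-0.7, 0.6, -2.3]
width: 21.2
```

Run:
```python
from h import *
s=read_state();print(s["clock"],s["qpos"].round(3),s["eef_pos"],s["tool_rot"])
t=get_image("top")[:,:,::-1].copy();cv2.imwrite("pics/t2.png",t)
w=get_image("wrist")[:,:,::-1].copy();cv2.imwrite("pics/w2.png",w)
c=calibration("top")
# expected: blade outline from TCP
p=s["eef_pos"];y=s["tool_rot"][2];x=-np.array([np.cos(y),np.sin(y),0]);l=np.array([-x[1],x[0],0])
o=p+75*x-[0,0,37]
q=proj(c,[o+55*x+28*l,o+55*x-28*l,o-90*x-28*l,o-90*x+28*l]);print(q.round(1).tolist())
a=crop(t,270,140,200,150,4)
for u in q: cv2.circle(a,tuple(((u-[270,140])*4+2).astype(int)),3,(0,0,255),1)
cv2.imwrite("pics/c2.png",a)
```

```text
4.95 [-0.106  0.648  0.433  1.495 -0.295  1.065  0.297] [ 640.8705085  -118.56165739  250.02986523] [-3.13995352e+00 -1.63986094e-03  1.47428966e+00]
[[378.5, 184.9], [377.6, 206.0], [320.7, 202.9], [322.0, 181.9]]
```

View pics/c2.png

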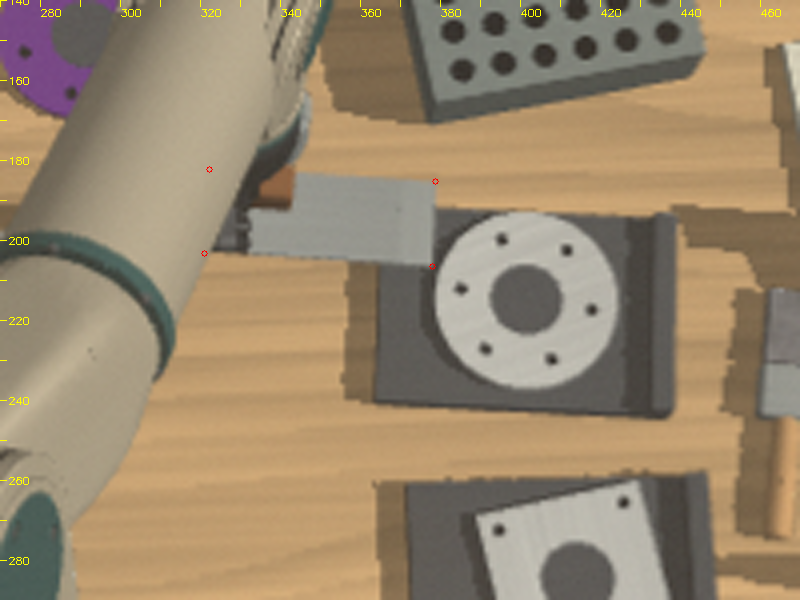

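The predicted blade nose corners (378.5,185) and (377.6,206) coincide with the picture, so the lifter is held as modelled. The cover is still at px (401,215). Next: descend behind it.

>>> apply_moves([
  {"tx": 0.002, "ty": 0, "tz": -0.04, "rx": 0, "ry": 0, "rz": 0, "claw": 0.01},
  {"tx": 0.002, "ty": 0, "tz": -0.08, "rx": 0, "ry": 0, "rz": 0, "claw": 0.01},
  {"tx": 0.002, "ty": 0, "tz": -0.12, "rx": 0, "ry": 0, "rz": 0, "claw": 0.01},
  {"tx": 0.002, "ty": 0, "tz": -0.155, "rx": 0, "ry": 0, "rz": 0, "claw": 0.01},
  {"tx": 0.002, "ty": 0, "tz": -0.175, "rx": 0, "ry": 0, "rz": 0, "claw": 0.01},
  {"tx": 0.002, "ty": 0, "tz": -0.185, "rx": 0, "ry": 0, "rz": 0, "claw": 0.01},
  {"tx": 0.002, "ty": 0, "tz": -0.19, "rx": 0, "ry": 0, "rz": 0, "claw": 0.01},
  {"tx": 0.002, "ty": 0, "tz": -0.19, "rx": 0, "ry": 0, "rz": 0, "claw": 0.01},
  {"tx": 0.002, "ty": 0, "tz": -0.19, "rx": 0, "ry": 0, "rz": 0, "claw": 0.01},
])

```text
clock: 5.95
eef_pos: [644.6, -119.8, 61.7]
tool_rot: [3.139, 0.0, 1.474]
force: [-0.3, 0.7, -2.0]
width: 21.2
```

>>> apply_moves([
  {"tx": 0, "ty": 0, "tz": -0.001, "rx": 0, "ry": 0, "rz": 0, "claw": 0.01},
  {"tx": 0, "ty": 0, "tz": -0.002, "rx": 0, "ry": 0, "rz": 0, "claw": 0.01},
  {"tx": 0, "ty": 0, "tz": -0.003, "rx": 0, "ry": 0, "rz": 0, "claw": 0.01},
  {"tx": 0, "ty": 0, "tz": -0.003, "rx": 0, "ry": 0, "rz": 0, "claw": 0.01},
])

```text
clock: 6.35
eef_pos: [643.6, -119.9, 57.4]
tool_rot: [-3.142, -0.0, 1.474]
force: [0.6, 0.9, -2.9]
width: 21.3
```

>>> apply_moves([
  {"tx": -0.001, "ty": 0, "tz": -0.0005, "rx": 0, "ry": 0, "rz": 0, "claw": 0.01},
  {"tx": -0.001, "ty": 0, "tz": -0.001, "rx": 0, "ry": 0, "rz": 0, "claw": 0.01},
  {"tx": -0.001, "ty": 0, "tz": -0.001, "rx": 0, "ry": 0, "rz": 0, "claw": 0.01},
])

```text
clock: 6.65
eef_pos: [642.4, -119.9, 56.3]
tool_rot: [-3.141, -0.0, 1.474]
force: [-0.9, -0.8, -2.0]
width: 21.3
```

>>> apply_moves([
  {"tx": 0, "ty": 0, "tz": -0.0005, "rx": 0, "ry": 0, "rz": 0, "claw": 0.01},
  {"tx": 0, "ty": 0, "tz": -0.001, "rx": 0, "ry": 0, "rz": 0, "claw": 0.01},
  {"tx": 0, "ty": 0, "tz": -0.001, "rx": 0, "ry": 0, "rz": 0, "claw": 0.01},
])

```text
clock: 6.95
eef_pos: [642.6, -119.7, 55.6]
tool_rot: [3.142, -0.0, 1.474]
force: [-0.6, 1.4, 1.7]
width: 21.3
```

>>> apply_moves([
  {"tx": -0.001, "ty": -0.01, "tz": 0, "rx": 0, "ry": 0, "rz": 0, "claw": 0.01},
  {"tx": -0.0017, "ty": -0.018, "tz": 0, "rx": 0, "ry": 0, "rz": 0, "claw": 0.01},
  {"tx": -0.0025, "ty": -0.026, "tz": 0, "rx": 0, "ry": 0, "rz": 0, "claw": 0.01},
  {"tx": -0.0033, "ty": -0.034, "tz": 0, "rx": 0, "ry": 0, "rz": 0, "claw": 0.01},
  {"tx": -0.004, "ty": -0.042, "tz": 0, "rx": 0, "ry": 0, "rz": 0, "claw": 0.01},
  {"tx": -0.0048, "ty": -0.05, "tz": 0, "rx": 0, "ry": 0, "rz": 0, "claw": 0.01},
])

```text
clock: 7.55
eef_pos: [639.1, -168.0, 56.3]
tool_rot: [3.14, -0.004, 1.475]
force: [-0.5, 7.1, 8.1]
width: 21.4
```

>>> apply_moves([
  {"tx": -0.0006, "ty": -0.006, "tz": 0, "rx": 0, "ry": 0, "rz": 0, "claw": 0.01},
  {"tx": -0.0012, "ty": -0.012, "tz": 0, "rx": 0, "ry": 0, "rz": 0, "claw": 0.01},
  {"tx": -0.0017, "ty": -0.018, "tz": 0, "rx": 0, "ry": 0, "rz": 0, "claw": 0.01},
  {"tx": -0.0023, "ty": -0.024, "tz": 0, "rx": 0, "ry": 0, "rz": 0, "claw": 0.01},
  {"tx": -0.0029, "ty": -0.03, "tz": 0, "rx": 0, "ry": 0, "rz": 0, "claw": 0.01},
])

```text
clock: 8.05
eef_pos: [636.4, -197.3, 56.3]
tool_rot: [3.14, -0.004, 1.476]
force: [0.3, 8.3, 8.7]
width: 21.3
```

>>> apply_moves([
  {"tx": -0.0006, "ty": -0.006, "tz": 0.0003, "rx": 0, "ry": 0, "rz": 0, "claw": 0.01},
  {"tx": -0.0012, "ty": -0.012, "tz": 0.0005, "rx": 0, "ry": 0, "rz": 0, "claw": 0.01},
  {"tx": -0.0017, "ty": -0.018, "tz": 0.0005, "rx": 0, "ry": 0, "rz": 0, "claw": 0.01},
  {"tx": -0.0023, "ty": -0.024, "tz": 0.0005, "rx": 0, "ry": 0, "rz": 0, "claw": 0.01},
  {"tx": -0.0029, "ty": -0.03, "tz": 0.0005, "rx": 0, "ry": 0, "rz": 0, "claw": 0.01},
  {"tx": -0.0035, "ty": -0.036, "tz": 0.0005, "rx": 0, "ry": 0, "rz": 0, "claw": 0.01},
  {"tx": -0.0041, "ty": -0.042, "tz": 0.0005, "rx": 0, "ry": 0, "rz": 0, "claw": 0.01},
])

```text
clock: 8.75
eef_pos: [631.9, -238.9, 56.4]
tool_rot: [3.141, -0.005, 1.476]
force: [0.1, 9.1, 7.2]
width: 21.2
```

Run:
```python
from h import *
s=read_state();print(s["clock"],s["eef_pos"],s["tool_rot"],s["force"])
t=get_image("top")[:,:,::-1].copy();cv2.imwrite("pics/t3.png",t)
q=get_image("scene")[:,:,::-1].copy();cv2.imwrite("pics/s3.png",q)
a=crop(t,330,170,130,97,4)
b=crop(q,200,160,110,97,4)
a=a[:388,:400];b=b[:388,:400]
cv2.imwrite("pics/c3.png",np.hstack([crop(t,352,170,100,97,4),crop(q,205,150,100,97,4)]))
```

```text
8.75 [ 631.88296141 -238.92352056   56.39825049] [ 3.14085788 -0.00509416  1.47554899] [0.08931727 9.11541247 7.22672765]
```

View pics/c3.png

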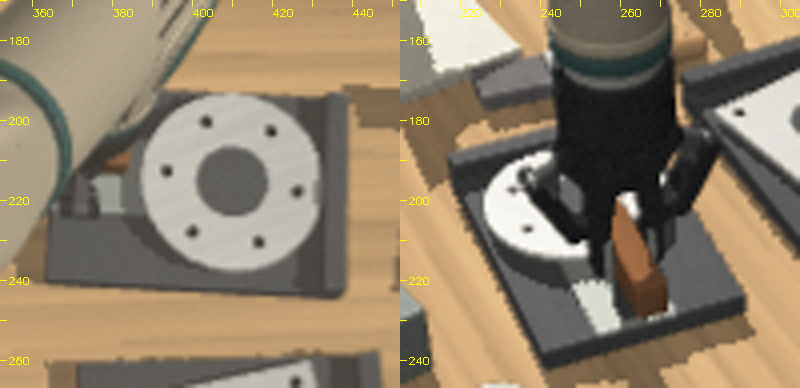

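Cover has been pushed to the ridge (now px (410,215), right edge 432) and the blade is under it; continue.

>>> apply_moves([
  {"tx": -0.0006, "ty": -0.006, "tz": 0, "rx": 0, "ry": 0, "rz": 0, "claw": 0.01},
  {"tx": -0.0012, "ty": -0.012, "tz": 0, "rx": 0, "ry": 0, "rz": 0, "claw": 0.01},
  {"tx": -0.0017, "ty": -0.018, "tz": 0, "rx": 0, "ry": 0, "rz": 0, "claw": 0.01},
  {"tx": -0.0023, "ty": -0.024, "tz": 0, "rx": 0, "ry": 0, "rz": 0, "claw": 0.01},
  {"tx": -0.0029, "ty": -0.03, "tz": 0, "rx": 0, "ry": 0, "rz": 0, "claw": 0.01},
])

```text
clock: 9.35
eef_pos: [629.3, -267.0, 56.5]
tool_rot: [3.141, -0.008, 1.476]
force: [0.4, 13.4, 10.3]
width: 21.0
```

>>> apply_moves([
  {"tx": -0.0005, "ty": -0.004, "tz": 0, "rx": 0, "ry": 0, "rz": 0, "claw": 0.01},
  {"tx": -0.001, "ty": -0.008, "tz": 0, "rx": 0, "ry": 0, "rz": 0, "claw": 0.01},
  {"tx": -0.001, "ty": -0.01, "tz": 0, "rx": 0, "ry": 0, "rz": 0, "claw": 0.01},
  {"tx": -0.001, "ty": -0.01, "tz": 0, "rx": 0, "ry": 0, "rz": 0, "claw": 0.01},
])

```text
clock: 9.75
eef_pos: [628.0, -279.2, 56.4]
tool_rot: [3.141, -0.004, 1.475]
force: [0.4, 7.4, 6.1]
width: 21.3
```

Run:
```python
from h import *
s=read_state();print(s["clock"],s["eef_pos"],s["tool_rot"],s["force"],s["torque"])
t=get_image("top")[:,:,::-1].copy();cv2.imwrite("pics/t4.png",t)
q=get_image("scene")[:,:,::-1].copy();cv2.imwrite("pics/s4.png",q)
cv2.imwrite("pics/c4.png",np.hstack([crop(t,352,170,100,97,4),crop(q,205,150,100,97,4)]))
```

```text
9.75 [ 628.03955861 -279.19460245   56.39158728] [ 3.14055343 -0.00445731  1.47545733] [0.44695903 7.43898437 6.07803855] [ 1.42257802 -0.35520485  0.13187688]
```

View pics/c4.png

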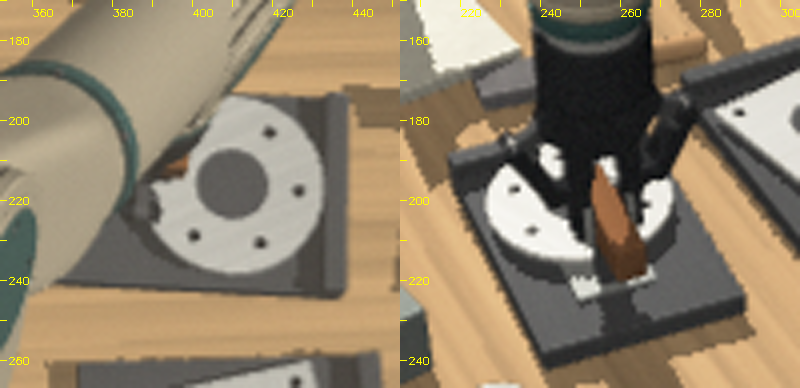

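The cover centre is at top px (410.2,216) with its edge on the ridge, blade beneath it, and a strip of blade is visible in front of the post.

Run:
```python
from h import *
c=calibration("top");C=unproj(c,[(410.1,215.9)],30)[0]
p=np.array([628,-279.2]);y=1.4755;x=-np.array([np.cos(y),np.sin(y)])
d=C[:2]-p;print(C,"along",d@x,"lat",d@np.array([-x[1],x[0]]))
```

```text
[ 616.74493263 -355.56715513   30.        ] along 77.09160143356178 lat -3.9375008219539387
```

>>> apply_moves([
  {"tx": 0, "ty": 0.001, "tz": 0.002, "rx": 0, "ry": 0, "rz": 0, "claw": 0.01},
  {"tx": 0, "ty": 0.001, "tz": 0.004, "rx": 0, "ry": 0, "rz": 0, "claw": 0.01},
  {"tx": 0, "ty": 0.001, "tz": 0.007, "rx": 0, "ry": 0, "rz": 0, "claw": 0.01},
  {"tx": 0, "ty": 0.001, "tz": 0.012, "rx": 0, "ry": 0, "rz": 0, "claw": 0.01},
  {"tx": 0, "ty": 0.001, "tz": 0.02, "rx": 0, "ry": 0, "rz": 0, "claw": 0.01},
  {"tx": 0, "ty": 0.001, "tz": 0.03, "rx": 0, "ry": 0, "rz": 0, "claw": 0.01},
  {"tx": 0, "ty": 0.001, "tz": 0.042, "rx": 0, "ry": 0, "rz": 0, "claw": 0.01},
  {"tx": 0, "ty": 0.001, "tz": 0.056, "rx": 0, "ry": 0, "rz": 0, "claw": 0.01},
  {"tx": 0, "ty": 0.001, "tz": 0.07, "rx": 0, "ry": 0, "rz": 0, "claw": 0.01},
  {"tx": 0, "ty": 0.001, "tz": 0.08, "rx": 0, "ry": 0, "rz": 0, "claw": 0.01},
  {"tx": 0, "ty": 0.001, "tz": 0.08, "rx": 0, "ry": 0, "rz": 0, "claw": 0.01},
])

```text
clock: 10.95
eef_pos: [628.2, -281.7, 138.3]
tool_rot: [3.138, 0.001, 1.474]
force: [0.4, -0.9, -4.7]
width: 21.8
```

Run:
```python
from h import *
s=read_state();print(s["clock"],s["eef_pos"],s["tool_rot"],s["force"])
c=calibration("scene")
f=lambda a:[(280+(u-400)*.325-.3,245+(v-300)*.3233-.3) for u,v in a]
print(unproj(c,f([(716,517),(621,400),(525,442),(617,566)]),40).round(1).tolist())
t=get_image("top")[:,:,::-1].copy();cv2.imwrite("pics/t5.png",t)
q=get_image("scene")[:,:,::-1].copy();cv2.imwrite("pics/s5.png",q)
# model overlay
def draw(im,c,x0,y0,w,h,k,O,H):
    X=np.array([np.cos(H),np.sin(H),0]);Y=np.array([-X[1],X[0],0]);O=np.array([*O,0.])
    a=crop(im,x0,y0,w,h,k)
    def pl(L,z):
        q=proj(c,[O+u*X+v*Y+[0,0,z] for u,v in L]);q=((q-[x0,y0]+.5)*k).astype(int);cv2.polylines(a,[q],True,(0,0,255),1)
    for yy in(-45,45): pl([(-70,yy-7),(70,yy-7),(70,yy+7),(-70,yy+7)],40)
    pl([(-80,-62),(80,-62),(80,62),(-80,62)],10)
    return a
O=(567,109.5);H=np.radians(-89.4)
A=draw(cv2.imread("pics/top0.png"),calibration("top"),205,185,100,97,4,O,H)
B=draw(cv2.imread("pics/scene0.png"),c,290,260,100,97,4,O,H)
z=np.hstack([A,B]);w=np.hstack([crop(t,352,170,100,53,4),crop(q,205,150,100,53,4)])
cv2.imwrite("pics/c5.png",np.vstack([z,w]))
```

```text
10.95 [ 628.17265742 -281.67884232  138.3178262 ] [3.13764864e+00 1.43227684e-03 1.47408000e+00] [ 0.40163341 -0.86734829 -4.65294424]
[[526.9, 178.9, 40.0], [527.4, 44.5, 40.0], [615.5, 46.1, 40.0], [615.3, 181.8, 40.0]]
```

View pics/c5.png

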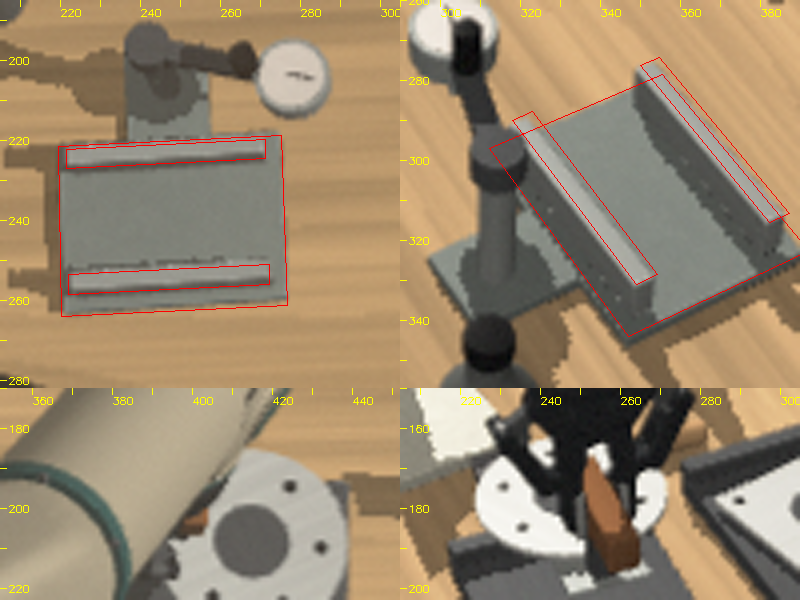

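>>> apply_moves([
  {"tx": -0.0006, "ty": 0.005, "tz": 0.01, "rx": 0, "ry": 0, "rz": 0, "claw": 0.01},
  {"tx": -0.0018, "ty": 0.015, "tz": 0.025, "rx": 0, "ry": 0, "rz": 0.1, "claw": 0.01},
  {"tx": -0.0036, "ty": 0.03, "tz": 0.045, "rx": 0, "ry": 0, "rz": 0.2, "claw": 0.01},
  {"tx": -0.006, "ty": 0.05, "tz": 0.065, "rx": 0, "ry": 0, "rz": 0.3, "claw": 0.01},
  {"tx": -0.009, "ty": 0.074, "tz": 0.085, "rx": 0, "ry": 0, "rz": 0.4, "claw": 0.01},
  {"tx": -0.0118, "ty": 0.098, "tz": 0.095, "rx": 0, "ry": 0, "rz": 0.5, "claw": 0.01},
  {"tx": -0.0147, "ty": 0.122, "tz": 0.095, "rx": 0, "ry": 0, "rz": 0.6, "claw": 0.01},
  {"tx": -0.0176, "ty": 0.146, "tz": 0.095, "rx": 0, "ry": 0, "rz": 0.7, "claw": 0.01},
  {"tx": -0.0205, "ty": 0.17, "tz": 0.095, "rx": 0, "ry": 0, "rz": 0.8, "claw": 0.01},
  {"tx": -0.0234, "ty": 0.194, "tz": 0.095, "rx": 0, "ry": 0, "rz": 0.9, "claw": 0.01},
  {"tx": -0.0263, "ty": 0.218, "tz": 0.095, "rx": 0, "ry": 0, "rz": 1.0, "claw": 0.01},
  {"tx": -0.0292, "ty": 0.242, "tz": 0.095, "rx": 0, "ry": 0, "rz": 1.1, "claw": 0.01},
])

```text
clock: 12.25
eef_pos: [597.5, -36.9, 232.0]
tool_rot: [3.14, -0.001, 1.571]
force: [-0.1, 0.2, -5.2]
width: 21.9
```

>>> apply_moves([
  {"tx": -0.0029, "ty": 0.024, "tz": 0, "rx": 0, "ry": 0, "rz": 0.1, "claw": 0.01},
  {"tx": -0.0058, "ty": 0.048, "tz": 0, "rx": 0, "ry": 0, "rz": 0.12, "claw": 0.01},
  {"tx": -0.0087, "ty": 0.072, "tz": 0, "rx": 0, "ry": 0, "rz": 0.12, "claw": 0.01},
  {"tx": -0.0116, "ty": 0.096, "tz": 0, "rx": 0, "ry": 0, "rz": 0.12, "claw": 0.01},
  {"tx": -0.0145, "ty": 0.12, "tz": 0, "rx": 0, "ry": 0, "rz": 0.12, "claw": 0.01},
  {"tx": -0.0174, "ty": 0.144, "tz": 0, "rx": 0, "ry": 0, "rz": 0.12, "claw": 0.01},
  {"tx": -0.02, "ty": 0.166, "tz": 0, "rx": 0, "ry": 0, "rz": 0.12, "claw": 0.01},
  {"tx": -0.0223, "ty": 0.185, "tz": 0, "rx": 0, "ry": 0, "rz": 0.12, "claw": 0.01},
  {"tx": -0.0243, "ty": 0.201, "tz": 0, "rx": 0, "ry": 0, "rz": 0.12, "claw": 0.01},
  {"tx": -0.0258, "ty": 0.213, "tz": 0, "rx": 0, "ry": 0, "rz": 0.12, "claw": 0.01},
  {"tx": -0.0268, "ty": 0.222, "tz": 0, "rx": 0, "ry": 0, "rz": 0.12, "claw": 0.01},
  {"tx": -0.0273, "ty": 0.227, "tz": 0, "rx": 0, "ry": 0, "rz": 0.12, "claw": 0.01},
])

```text
clock: 13.45
eef_pos: [570.3, 188.8, 231.0]
tool_rot: [3.141, -0.0, 1.581]
force: [-0.5, -0.7, -4.8]
width: 21.1
```

```bash
cat > cov.py <<'E'
from h import *
def cover(im,c,z,guess,r=70):
    """fit the bright cover top: returns ellipse centre/bbox near guess"""
    g=im.astype(int);m=((g.min(2)>150)&(g.max(2)-g.min(2)<45)).astype(np.uint8)
    u,v=proj(c,[guess])[0].astype(int);k=np.zeros_like(m);cv2.circle(k,(int(u),int(v)),r,1,-1);m&=k
    n,l,st,ce=cv2.connectedComponentsWithStats(m)
    i=1+st[1:,4].argmax();co=max(cv2.findContours((l==i).astype(np.uint8),0,1)[0],key=len)
    h=cv2.convexHull(co)[:,0]
    P=unproj(c,h,z)[:,:2]
    from scipy.optimize import least_squares
    s=least_squares(lambda q:np.hypot(*(P-q[:2]).T)-65,P.mean(0),loss="soft_l1",f_scale=2)
    return s.x,np.abs(s.fun).mean(),np.hypot(*(P-s.x).T).round().astype(int)
E
python3 - <<'E'
from cov import *
s=read_state();p=s["eef_pos"];print(s["clock"],p,s["tool_rot"],s["force"])
y=s["tool_rot"][2];x=-np.array([np.cos(y),np.sin(y)]);l=np.array([-x[1],x[0]])
g=np.r_[p[:2]+77*x,p[2]-38.3+12]
for n in("top","scene"):
    im=get_image(n);cv2.imwrite(f"pics/{n}6.png",im[:,:,::-1])
    C,e,rr=cover(im,calibration(n),g[2],g,45);d=C-p[:2];print(n,C,e,"along",d@x,"lat",d@l,rr)
t=cv2.imread("pics/top6.png");q=cv2.imread("pics/scene6.png")
cv2.imwrite("pics/c6.png",np.hstack([crop(t,190,150,100,110,4),crop(q,270,170,100,110,4)]))
E
```

```text
13.45 [570.29210308 188.84802222 230.96192129] [ 3.14142752e+00 -1.61368857e-04  1.58098091e+00] [-0.49035219 -0.71774741 -4.80922563]
top [567.69956511 113.77285851] 0.8293505852146404 along 75.04486665131166 lat -3.3569997623024976 [64 64 64 65 64 65 64 64 64 64 64 64 64 64 65 64 64 64 63 64 65 65 64 65
 64]
scene [568.35208553 115.70426034] 1.040045379688383 along 73.12021052745943 lat -2.684843000813981 [64 59 61 63 64 65 65 65 65 65 66 65 65 64 65 64 64 64 64 64]
```

View pics/c6.png

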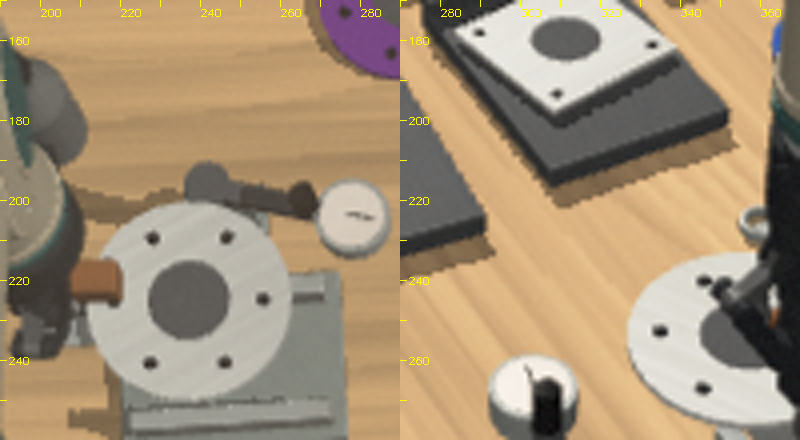

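The cover sits flat and well over the blade, centre at top px (235,224.5). I'll refine the stand pose by fitting the rail tops in each camera's first picture.

Run:
```python
from h import *
from scipy.ndimage import map_coordinates
from scipy.optimize import minimize
def pts(u0,u1,v0,v1,n=60,m=8):
    U,V=np.meshgrid(np.linspace(u0,u1,n),np.linspace(v0,v1,m));return np.c_[U.ravel(),V.ravel()]
ins=np.vstack([pts(-69,69,s*45-6,s*45+6) for s in(-1,1)])
# just outside each end and each long side (inner half weighting equal)
outs=[np.vstack([pts(-69,69,s*45+t-2,s*45+t+2,60,3) for s in(-1,1) for t in(-10,10)]),
      np.vstack([pts(e-2,e+2,s*45-6,s*45+6,4,8) for s in(-1,1) for e in(-73,73)])]
for n in("top","scene"):
    c=calibration(n);g=cv2.cvtColor(cv2.imread(f"pics/{n}0.png"),6).astype(float)
    e=cv2.magnitude(cv2.Sobel(g,6,1,0),cv2.Sobel(g,6,0,1))
    def s(q,L):
        H=np.radians(q[2]);X=np.array([np.cos(H),np.sin(H)]);Y=np.array([-X[1],X[0]])
        P=q[:2]+L[:,:1]*X+L[:,1:]*Y
        p=proj(c,np.c_[P,np.full(len(P),40.)]);return map_coordinates(g,p[:,::-1].T,order=1)
    def f(q): 
        i=s(q,ins);return i.std()*2-i.mean()
    best=min((minimize(f,[x,y,-89.4],method="Nelder-Mead",options=dict(initial_simplex=[[x,y,-89.4],[x+3,y,-89],[x,y+3,-90],[x+2,y+2,-88.5]])) for x in(564,568,572) for y in(107,111,115)),key=lambda r:r.fun)
    print(n,best.x,best.fun,f([568,109.5,-89.4]),f([571,112.8,-89.4]))
    # end location by profile along the rails
    for t in range(-80,81,4):
        if abs(abs(t)-70)<11: print(t,[int(s(best.x,np.array([[t,v+d] for d in(-3,0,3)])).mean()) for v in(-45,45)],end=" ")
    print()
```

```text
top [570.59082757 107.57489718 -88.25233883] -126.34134232811182 -102.68196901837132 -116.45628719807837
-80 [103, 102] -76 [93, 90] -72 [113, 108] -68 [149, 150] -64 [150, 149] -60 [149, 150] 60 [148, 148] 64 [146, 149] 68 [134, 142] 72 [129, 129] 76 [129, 132] 80 [148, 139] 
scene [569.49306735  93.70805209 -89.41293121] -148.0855546460865 -144.12683646968827 -124.33928877115008
-80 [162, 167] -76 [162, 168] -72 [163, 168] -68 [163, 168] -64 [164, 169] -60 [164, 170] 60 [183, 163] 64 [183, 162] 68 [183, 163] 72 [184, 163] 76 [183, 163] 80 [183, 158]
```

>>> apply_moves([
  {"tx": 0.0005, "ty": -0.001, "tz": -0.005, "rx": 0, "ry": 0, "rz": 0, "claw": 0.01},
  {"tx": 0.001, "ty": -0.002, "tz": -0.015, "rx": 0, "ry": 0, "rz": 0.05, "claw": 0.01},
  {"tx": 0.002, "ty": -0.003, "tz": -0.03, "rx": 0, "ry": 0, "rz": 0.1, "claw": 0.01},
  {"tx": 0.002, "ty": -0.003, "tz": -0.05, "rx": 0, "ry": 0, "rz": 0.1, "claw": 0.01},
  {"tx": 0.002, "ty": -0.003, "tz": -0.07, "rx": 0, "ry": 0, "rz": 0.1, "claw": 0.01},
  {"tx": 0.002, "ty": -0.003, "tz": -0.09, "rx": 0, "ry": 0, "rz": 0.1, "claw": 0.01},
  {"tx": 0.002, "ty": -0.003, "tz": -0.11, "rx": 0, "ry": 0, "rz": 0.1, "claw": 0.01},
  {"tx": 0.002, "ty": -0.003, "tz": -0.125, "rx": 0, "ry": 0, "rz": 0.1, "claw": 0.01},
  {"tx": 0.002, "ty": -0.003, "tz": -0.136, "rx": 0, "ry": 0, "rz": 0.1, "claw": 0.01},
  {"tx": 0.002, "ty": -0.003, "tz": -0.143, "rx": 0, "ry": 0, "rz": 0.1, "claw": 0.01},
  {"tx": 0.002, "ty": -0.003, "tz": -0.145, "rx": 0, "ry": 0, "rz": 0.1, "claw": 0.01},
  {"tx": 0.002, "ty": -0.003, "tz": -0.145, "rx": 0, "ry": 0, "rz": 0.1, "claw": 0.01},
])

```text
clock: 14.75
eef_pos: [572.7, 185.1, 86.0]
tool_rot: [3.141, -0.0, 1.589]
force: [-0.2, 0.9, -5.3]
width: 20.6
```

Run:
```python
from cov import *
s=read_state();p=s["eef_pos"];print(s["clock"],p,s["tool_rot"],s["force"])
y=s["tool_rot"][2];x=-np.array([np.cos(y),np.sin(y)]);l=np.array([-x[1],x[0]])
g=np.r_[p[:2]+77*x,p[2]-38.3+12]
for n in("top","scene"):
    im=get_image(n);cv2.imwrite(f"pics/{n}7.png",im[:,:,::-1])
    C,e,rr=cover(im,calibration(n),g[2],g,45);d=C-p[:2];print(n,C,e,"along",d@x,"lat",d@l)
```

```text
14.75 [572.6820219  185.08703763  85.97538479] [ 3.14113007e+00 -1.19199695e-04  1.58909058e+00] [-0.19776379  0.93417683 -5.29438785]
top [571.27465625 109.57855149] 0.9858742015681967 along 75.47010563488172 lat -2.788424826186921
scene [572.87044415 109.41824947] 2.1488619493926664 along 75.65957295760823 lat -1.1958364019174068
```

>>> apply_moves([
  {"tx": 0, "ty": 0, "tz": -0.003, "rx": 0, "ry": 0, "rz": 0, "claw": 0.01},
  {"tx": 0, "ty": 0, "tz": -0.006, "rx": 0, "ry": 0, "rz": 0, "claw": 0.01},
  {"tx": 0, "ty": 0, "tz": -0.008, "rx": 0, "ry": 0, "rz": 0, "claw": 0.01},
  {"tx": 0, "ty": 0, "tz": -0.009, "rx": 0, "ry": 0, "rz": 0, "claw": 0.01},
  {"tx": 0, "ty": 0, "tz": -0.01, "rx": 0, "ry": 0, "rz": 0, "claw": 0.01},
  {"tx": 0, "ty": 0, "tz": -0.011, "rx": 0, "ry": 0, "rz": 0, "claw": 0.01},
  {"tx": 0, "ty": 0, "tz": -0.012, "rx": 0, "ry": 0, "rz": 0, "claw": 0.01},
  {"tx": 0, "ty": 0, "tz": -0.013, "rx": 0, "ry": 0, "rz": 0, "claw": 0.01},
  {"tx": 0, "ty": 0, "tz": -0.015, "rx": 0, "ry": 0, "rz": 0, "claw": 0.01},
  {"tx": 0, "ty": 0, "tz": -0.018, "rx": 0, "ry": 0, "rz": 0, "claw": 0.01},
  {"tx": 0, "ty": 0, "tz": -0.02, "rx": 0, "ry": 0, "rz": 0, "claw": 0.01},
  {"tx": 0, "ty": 0, "tz": -0.02, "rx": 0, "ry": 0, "rz": 0, "claw": 0.01},
])

```text
clock: 16.05
eef_pos: [572.1, 185.0, 65.4]
tool_rot: [-3.141, 0.0, 1.589]
force: [-0.4, 0.3, -2.2]
width: 21.0
```

Run:
```python
from cov import *
s=read_state();p=s["eef_pos"];print(s["clock"],p,s["tool_rot"],s["force"],s["torque"])
g=np.array([571,109.5,49])
for n in("top","scene"):
    im=get_image(n);cv2.imwrite(f"pics/{n}8.png",im[:,:,::-1])
    for z in(49,53): print(n,z,cover(im,calibration(n),z,g,45)[:2])
t=cv2.imread("pics/top8.png");q=cv2.imread("pics/scene8.png")
cv2.imwrite("pics/c8.png",np.hstack([crop(t,195,180,100,110,4),crop(q,285,245,100,110,4)]))
```

```text
16.05 [572.14421588 184.99443274  65.39821488] [-3.14095737e+00  2.19664003e-04  1.58913102e+00] [-0.41175947  0.32366101 -2.20135767] [0.07018549 0.0010763  0.05053653]
top 49 (array([570.89575519, 109.83347497]), np.float64(0.7365517606608214))
top 53 (array([570.02099545, 109.34601567]), np.float64(0.8565492522416888))
scene 49 (array([573.48225861, 106.34343797]), np.float64(4.337884706768253))
scene 53 (array([575.23283095, 109.023705  ]), np.float64(4.277092359300332))
```

View pics/c8.png

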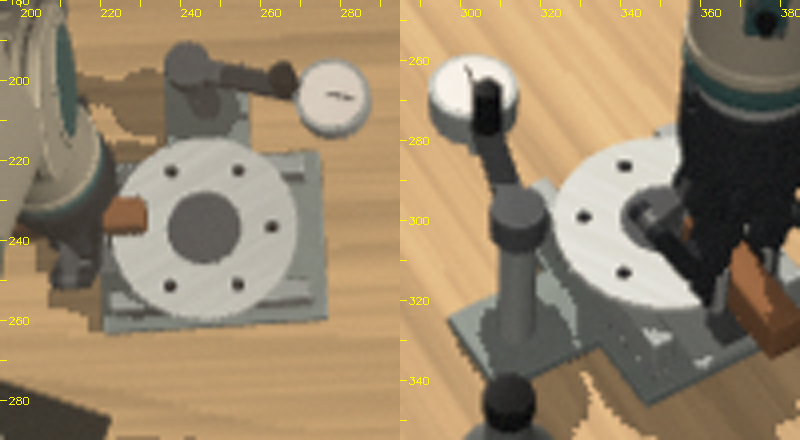

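Cover rests on both rails (wrist force is back to the lifter's weight alone; cover centre fit within about 1 mm of the stand's). Drawing the blade out.

>>> apply_moves([
  {"tx": 0, "ty": 0.005, "tz": 0, "rx": 0, "ry": 0, "rz": 0, "claw": 0.01},
  {"tx": -0.0003, "ty": 0.015, "tz": 0, "rx": 0, "ry": 0, "rz": 0, "claw": 0.01},
  {"tx": -0.0005, "ty": 0.03, "tz": 0, "rx": 0, "ry": 0, "rz": 0, "claw": 0.01},
  {"tx": -0.0009, "ty": 0.05, "tz": 0, "rx": 0, "ry": 0, "rz": 0, "claw": 0.01},
  {"tx": -0.0013, "ty": 0.075, "tz": 0, "rx": 0, "ry": 0, "rz": 0, "claw": 0.01},
  {"tx": -0.0018, "ty": 0.1, "tz": 0, "rx": 0, "ry": 0, "rz": 0, "claw": 0.01},
  {"tx": -0.0022, "ty": 0.125, "tz": 0, "rx": 0, "ry": 0, "rz": 0, "claw": 0.01},
  {"tx": -0.0026, "ty": 0.145, "tz": 0, "rx": 0, "ry": 0, "rz": 0, "claw": 0.01},
  {"tx": -0.003, "ty": 0.16, "tz": 0, "rx": 0, "ry": 0, "rz": 0, "claw": 0.01},
  {"tx": -0.003, "ty": 0.165, "tz": 0, "rx": 0, "ry": 0, "rz": 0, "claw": 0.01},
  {"tx": -0.003, "ty": 0.165, "tz": 0, "rx": 0, "ry": 0, "rz": 0, "claw": 0.01},
])

```text
clock: 17.25
eef_pos: [569.2, 350.6, 65.7]
tool_rot: [-3.142, 0.0, 1.59]
force: [0.7, 0.8, -2.9]
width: 21.0
```

>>> apply_moves([
  {"tx": 0, "ty": 0, "tz": 0.02, "rx": 0, "ry": 0, "rz": 0, "claw": 0.01},
  {"tx": -0.01, "ty": 0, "tz": 0.05, "rx": 0, "ry": 0, "rz": -0.3, "claw": 0.01},
  {"tx": -0.03, "ty": 0, "tz": 0.065, "rx": 0, "ry": 0, "rz": -1, "claw": 0.01},
  {"tx": -0.055, "ty": -0.002, "tz": 0.065, "rx": 0, "ry": 0, "rz": -2, "claw": 0.01},
  {"tx": -0.08, "ty": -0.004, "tz": 0.065, "rx": 0, "ry": 0, "rz": -3, "claw": 0.01},
  {"tx": -0.105, "ty": -0.006, "tz": 0.065, "rx": 0, "ry": 0, "rz": -3.8, "claw": 0.01},
  {"tx": -0.118, "ty": -0.007, "tz": 0.065, "rx": 0, "ry": 0, "rz": -4.2, "claw": 0.01},
  {"tx": -0.123, "ty": -0.007, "tz": 0.065, "rx": 0, "ry": 0, "rz": -4.2, "claw": 0.01},
  {"tx": -0.123, "ty": -0.007, "tz": 0.065, "rx": 0, "ry": 0, "rz": -4.2, "claw": 0.01},
  {"tx": -0.123, "ty": -0.007, "tz": 0.065, "rx": 0, "ry": 0, "rz": -4.2, "claw": 0.01},
])

```text
clock: 18.25
eef_pos: [447.9, 342.6, 131.1]
tool_rot: [3.14, -0.001, 1.222]
force: [0.8, 0.0, -3.0]
width: 21.5
```

Run:
```python
from cov import *
s=read_state();print(s["clock"],s["eef_pos"],s["tool_rot"],s["force"])
g=np.array([571,109.5,49])
for n in("top","scene"):
    im=get_image(n);cv2.imwrite(f"pics/{n}9.png",im[:,:,::-1])
    print(n,cover(im,calibration(n),49,g,45)[:2])
```

```text
18.25 [447.92404734 342.57215056 131.12398182] [ 3.14006352e+00 -8.06707889e-04  1.22184012e+00] [ 0.77687313  0.00900936 -3.00690539]
top (array([570.88241215, 109.87857171]), np.float64(0.8033227182565555))
scene (array([571.38509296, 109.32222308]), np.float64(2.3815215348428374))
```

Cover unmoved. Lay the lifter down: contact is expected at TCP z ≈ 41.

>>> apply_moves([
  {"tx": -0.002, "ty": 0, "tz": -0.03, "rx": 0, "ry": 0, "rz": 0, "claw": 0.01},
  {"tx": -0.002, "ty": 0, "tz": -0.06, "rx": 0, "ry": 0, "rz": 0, "claw": 0.01},
  {"tx": -0.002, "ty": 0, "tz": -0.078, "rx": 0, "ry": 0, "rz": 0, "claw": 0.01},
  {"tx": -0.002, "ty": 0, "tz": -0.085, "rx": 0, "ry": 0, "rz": 0, "claw": 0.01},
  {"tx": -0.002, "ty": 0, "tz": -0.087, "rx": 0, "ry": 0, "rz": 0, "claw": 0.01},
  {"tx": -0.002, "ty": 0, "tz": -0.088, "rx": 0, "ry": 0, "rz": 0, "claw": 0.01},
  {"tx": -0.002, "ty": 0, "tz": -0.089, "rx": 0, "ry": 0, "rz": 0, "claw": 0.01},
  {"tx": -0.002, "ty": 0, "tz": -0.09, "rx": 0, "ry": 0, "rz": 0, "claw": 0.01},
  {"tx": -0.002, "ty": 0, "tz": -0.09, "rx": 0, "ry": 0, "rz": 0, "claw": 0.01},
])

```text
clock: 19.25
eef_pos: [444.8, 343.5, 41.4]
tool_rot: [3.141, -0.001, 1.223]
force: [0.4, 0.3, -1.2]
width: 20.9
```

>>> apply_moves([
  {"tx": 0, "ty": 0, "tz": -0.001, "rx": 0, "ry": 0, "rz": 0, "claw": 0.01},
  {"tx": 0, "ty": 0, "tz": -0.001, "rx": 0, "ry": 0, "rz": 0, "claw": 0.01},
  {"tx": 0, "ty": 0, "tz": -0.001, "rx": 0, "ry": 0, "rz": 0, "claw": 0.025},
  {"tx": 0, "ty": 0, "tz": -0.001, "rx": 0, "ry": 0, "rz": 0, "claw": 0.04},
  {"tx": 0, "ty": 0, "tz": -0.001, "rx": 0, "ry": 0, "rz": 0, "claw": 0.06},
  {"tx": 0, "ty": 0, "tz": -0.001, "rx": 0, "ry": 0, "rz": 0, "claw": 0.06},
  {"tx": 0, "ty": 0, "tz": -0.001, "rx": 0, "ry": 0, "rz": 0, "claw": 0.06},
  {"tx": 0, "ty": 0, "tz": 0.02, "rx": 0, "ry": 0, "rz": 0, "claw": 0.06},
  {"tx": 0, "ty": 0, "tz": 0.06, "rx": 0, "ry": 0, "rz": 0, "claw": 0.06},
  {"tx": 0, "ty": 0, "tz": 0.11, "rx": 0, "ry": 0, "rz": 0, "claw": 0.06},
  {"tx": 0, "ty": 0, "tz": 0.15, "rx": 0, "ry": 0, "rz": 0, "claw": 0.05},
  {"tx": 0, "ty": 0, "tz": 0.16, "rx": 0, "ry": 0, "rz": 0, "claw": 0.05},
])

```text
clock: 20.45
eef_pos: [446.8, 344.2, 205.2]
tool_rot: [3.137, -0.007, 1.222]
force: [0.6, 0.0, 0.0]
width: 49.8
```

Run:
```python
from h import *
s=read_state();print(s["clock"],s["eef_pos"],s["tool_rot"],s["width"],s["qpos"].round(2))
t=get_image("top")[:,:,::-1].copy();cv2.imwrite("pics/t10.png",t)
w=get_image("wrist")[:,:,::-1].copy();cv2.imwrite("pics/w10.png",w)
q=get_image("scene")[:,:,::-1].copy();cv2.imwrite("pics/s10.png",q)
# dial disc centre from top0 & knob (black) in both cameras
c=calibration("top");o=cv2.imread("pics/top0.png")
g=o.astype(int)
m=((g.min(2)>170)).astype(np.uint8)[185:225,262:295];v,u=np.nonzero(m);print("dial px",u.mean()+262,v.mean()+185,len(u),unproj(c,[(u.mean()+262,v.mean()+185)],113))
cs=calibration("scene")
for n,cc in(("top",c),("scene",cs)):
  for H in((670.5,111.3),(668.5,110.5)):
    for th in(.22,.26,.30):
        d=np.array([-np.sin(th),-np.cos(th)]);print(n,H,th,"cap110",proj(cc,[[*H,120]]).round(1)[0],"knobtop",proj(cc,[[*(np.array(H)+68*d),143]]).round(1)[0],"dial",proj(cc,[[*(np.array(H)+100*d),113]]).round(1)[0])
b=cv2.imread("pics/scene0.png")
cv2.imwrite("pics/c10.png",np.vstack([np.hstack([crop(o,230,185,66,40,6),crop(b,285,250,66,40,6)]),np.hstack([crop(t,128,250,99,80,4),cv2.resize(crop(w,120,60,396,320,1),(396,320))])]))
```

```text
20.45 [446.78154478 344.1980809  205.23290129] [ 3.13742337 -0.0066159   1.22243993] 49.83688814875505 [-1.06  0.59  0.55  1.81 -0.4   0.85 -0.67]
dial px 277.2613636363636 203.0284090909091 176 [[646.45733824  15.94006598 113.        ]]
top (670.5, 111.3) 0.22 cap110 [241.7 195.1] knobtop [265.5 197.1] dial [278.1 202.2]
top (670.5, 111.3) 0.26 cap110 [241.7 195.1] knobtop [265.3 198.1] dial [277.7 203.6]
top (670.5, 111.3) 0.3 cap110 [241.7 195.1] knobtop [265. 199.] dial [277.4 205. ]
top (668.5, 110.5) 0.22 cap110 [242.  195.8] knobtop [265.8 197.8] dial [278.4 202.9]
top (668.5, 110.5) 0.26 cap110 [242.  195.8] knobtop [265.6 198.8] dial [278.1 204.3]
top (668.5, 110.5) 0.3 cap110 [242.  195.8] knobtop [265.4 199.7] dial [277.7 205.7]
scene (670.5, 111.3) 0.22 cap110 [313.6 295.3] knobtop [305.1 266.3] dial [301.4 265.6]
scene (670.5, 111.3) 0.26 cap110 [313.6 295.3] knobtop [306.3 266.1] dial [303.1 265.3]
scene (670.5, 111.3) 0.3 cap110 [313.6 295.3] knobtop [307.5 265.9] dial [304.8 265. ]
scene (668.5, 110.5) 0.22 cap110 [314.3 294.7] knobtop [305.8 265.8] dial [302.  265.1]
scene (668.5, 110.5) 0.26 cap110 [314.3 294.7] knobtop [306.9 265.6] dial [303.7 264.8]
scene (668.5, 110.5) 0.3 cap110 [314.3 294.7] knobtop [308.1 265.4] dial [305.4 264.5]
```

View pics/c10.png

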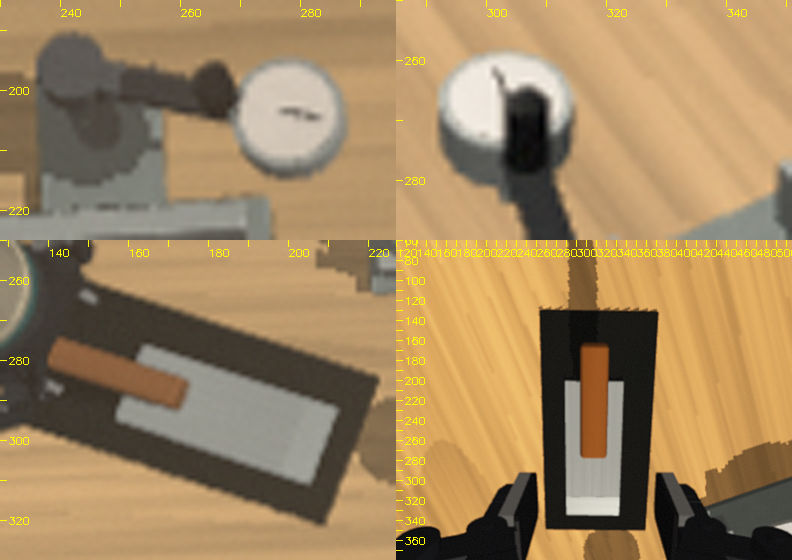

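Lifter lies flat along the mat (blade centred, handle at (147–172,276–290) top), released. The dial arm fits at θ≈0.26 in both cameras, with the knob at (652.5,45.5). Next, straddle it.

>>> apply_moves([
  {"tx": 0.02, "ty": -0.03, "tz": 0, "rx": 0, "ry": 0, "rz": 0.2, "claw": 0.05},
  {"tx": 0.045, "ty": -0.065, "tz": 0, "rx": 0, "ry": 0, "rz": 0.5, "claw": 0.05},
  {"tx": 0.07, "ty": -0.101, "tz": 0, "rx": 0, "ry": 0, "rz": 1, "claw": 0.05},
  {"tx": 0.095, "ty": -0.138, "tz": 0, "rx": 0, "ry": 0, "rz": 1, "claw": 0.05},
  {"tx": 0.12, "ty": -0.174, "tz": 0, "rx": 0, "ry": 0, "rz": 1, "claw": 0.05},
  {"tx": 0.145, "ty": -0.21, "tz": 0, "rx": 0, "ry": 0, "rz": 1, "claw": 0.05},
  {"tx": 0.17, "ty": -0.247, "tz": 0, "rx": 0, "ry": 0, "rz": 1, "claw": 0.05},
  {"tx": 0.19, "ty": -0.275, "tz": 0, "rx": 0, "ry": 0, "rz": 1, "claw": 0.05},
  {"tx": 0.2055, "ty": -0.2985, "tz": 0, "rx": 0, "ry": 0, "rz": 1, "claw": 0.05},
  {"tx": 0.2055, "ty": -0.2985, "tz": 0, "rx": 0, "ry": 0, "rz": 1, "claw": 0.05},
  {"tx": 0.2055, "ty": -0.2985, "tz": 0, "rx": 0, "ry": 0, "rz": 1, "claw": 0.05},
  {"tx": 0.2055, "ty": -0.2985, "tz": 0, "rx": 0, "ry": 0, "rz": 1, "claw": 0.05},
])

```text
clock: 21.8
eef_pos: [648.5, 46.3, 199.1]
tool_rot: [-3.138, -0.0, 1.311]
force: [1.0, 0.9, 0.0]
width: 50.0
```

>>> apply_moves([
  {"tx": 0.004, "ty": -0.001, "tz": -0.015, "rx": 0, "ry": 0, "rz": 0, "claw": 0.05},
  {"tx": 0.004, "ty": -0.001, "tz": -0.035, "rx": 0, "ry": 0, "rz": 0, "claw": 0.05},
  {"tx": 0.004, "ty": -0.001, "tz": -0.05, "rx": 0, "ry": 0, "rz": 0, "claw": 0.05},
  {"tx": 0.004, "ty": -0.001, "tz": -0.062, "rx": 0, "ry": 0, "rz": 0, "claw": 0.05},
  {"tx": 0.004, "ty": -0.001, "tz": -0.072, "rx": 0, "ry": 0, "rz": 0, "claw": 0.05},
  {"tx": 0.004, "ty": -0.001, "tz": -0.078, "rx": 0, "ry": 0, "rz": 0, "claw": 0.05},
  {"tx": 0.004, "ty": -0.001, "tz": -0.078, "rx": 0, "ry": 0, "rz": 0, "claw": 0.05},
])

```text
clock: 22.5
eef_pos: [653.5, 43.6, 122.0]
tool_rot: [-3.14, 0.0, 1.31]
force: [0.2, -0.0, 0.5]
width: 49.9
```

>>> apply_moves([
  {"tx": 0, "ty": 0, "tz": 0, "rx": 0, "ry": 0, "rz": 0, "claw": 0.04},
  {"tx": 0, "ty": 0, "tz": 0, "rx": 0, "ry": 0, "rz": 0, "claw": 0.032},
  {"tx": 0, "ty": 0, "tz": 0, "rx": 0, "ry": 0, "rz": 0, "claw": 0.025},
  {"tx": 0, "ty": 0, "tz": 0, "rx": 0, "ry": 0, "rz": 0, "claw": 0.025},
])

```text
clock: 22.9
eef_pos: [654.2, 43.6, 123.3]
tool_rot: [3.141, -0.0, 1.31]
force: [0.2, -0.5, -0.2]
width: 25.0
```

>>> apply_moves([
  {"tx": -0.0094, "ty": 0.0038, "tz": 0, "rx": 0, "ry": 0, "rz": -1.5, "claw": 0.025},
  {"tx": -0.0173, "ty": 0.0077, "tz": 0, "rx": 0, "ry": 0, "rz": -3, "claw": 0.025},
  {"tx": -0.0246, "ty": 0.0126, "tz": 0, "rx": 0, "ry": 0, "rz": -4.5, "claw": 0.025},
  {"tx": -0.0313, "ty": 0.0184, "tz": 0, "rx": 0, "ry": 0, "rz": -6, "claw": 0.025},
  {"tx": -0.0372, "ty": 0.025, "tz": 0, "rx": 0, "ry": 0, "rz": -7.4, "claw": 0.025},
  {"tx": -0.0421, "ty": 0.0323, "tz": 0, "rx": 0, "ry": 0, "rz": -8.9, "claw": 0.025},
  {"tx": -0.0461, "ty": 0.0402, "tz": 0, "rx": 0, "ry": 0, "rz": -10.4, "claw": 0.025},
  {"tx": -0.049, "ty": 0.0485, "tz": 0, "rx": 0, "ry": 0, "rz": -11.9, "claw": 0.025},
  {"tx": -0.049, "ty": 0.0485, "tz": 0, "rx": 0, "ry": 0, "rz": -11.9, "claw": 0.025},
])

```text
clock: 23.8
eef_pos: [604.4, 93.3, 122.6]
tool_rot: [-3.141, 0.001, 0.273]
force: [0.3, 0.3, -0.1]
width: 24.6
```

Run:
```python
from h import *
s=read_state();print(s["clock"],s["eef_pos"],s["tool_rot"],s["force"],s["width"],s["qpos"].round(2))
for n in("scene","top"):
    im=get_image(n);cv2.imwrite(f"pics/{n}11.png",im[:,:,::-1]);c=calibration(n)
    g=im.astype(int)
    for th in(.26,1.0,1.15,1.3,1.45):
        p=proj(c,[[670-100*np.sin(th),111.2-100*np.cos(th),113]])[0];u,v=p.round().astype(int);print(n,th,(u,v),g[v-2:v+3,u-2:u+3].mean((0,1)).round())
```

```text
23.8 [604.42683126  93.31706378 122.64551411] [-3.14132320e+00  5.41319942e-04  2.72552934e-01] [ 0.25522912  0.29291415 -0.14344881] 24.6172878886007 [-0.61  0.82  0.72  1.74 -0.69  0.85 -0.87]
scene 0.26 (np.int64(303), np.int64(265)) [204. 166. 119.]
scene 1.0 (np.int64(334), np.int64(268)) [59. 56. 51.]
scene 1.15 (np.int64(340), np.int64(271)) [24. 25. 26.]
scene 1.3 (np.int64(345), np.int64(274)) [25. 26. 27.]
scene 1.45 (np.int64(349), np.int64(278)) [192. 187. 178.]
top 0.26 (np.int64(278), np.int64(204)) [190. 155. 110.]
top 1.0 (np.int64(263), np.int64(225)) [175. 172. 162.]
top 1.15 (np.int64(258), np.int64(228)) [215. 204. 189.]
top 1.3 (np.int64(252), np.int64(230)) [206. 196. 182.]
top 1.45 (np.int64(247), np.int64(231)) [187. 179. 167.]
```

>>> apply_moves([
  {"tx": -0.0015, "ty": 0.006, "tz": 0, "rx": 0, "ry": 0, "rz": -1, "claw": 0.025},
  {"tx": -0.002, "ty": 0.011, "tz": 0, "rx": 0, "ry": 0, "rz": -2, "claw": 0.025},
  {"tx": -0.0025, "ty": 0.015, "tz": 0, "rx": 0, "ry": 0, "rz": -3, "claw": 0.025},
  {"tx": -0.0025, "ty": 0.018, "tz": 0, "rx": 0, "ry": 0, "rz": -3.1, "claw": 0.025},
  {"tx": -0.0025, "ty": 0.019, "tz": 0, "rx": 0, "ry": 0, "rz": -3.1, "claw": 0.025},
])

```text
clock: 24.4
eef_pos: [602.4, 110.6, 122.9]
tool_rot: [3.141, 0.0, 0.004]
force: [-1.4, -1.9, 1.4]
width: 25.1
```

>>> apply_moves([
  {"tx": 0, "ty": 0.001, "tz": 0, "rx": 0, "ry": 0, "rz": 0, "claw": 0.025},
  {"tx": 0, "ty": 0.002, "tz": 0, "rx": 0, "ry": 0, "rz": 0, "claw": 0.025},
  {"tx": 0, "ty": 0.002, "tz": 0, "rx": 0, "ry": 0, "rz": 0, "claw": 0.025},
])

```text
clock: 24.7
eef_pos: [602.3, 113.1, 122.8]
tool_rot: [-3.141, 0.0, 0.002]
force: [-1.9, -2.7, 1.3]
width: 24.9
```

>>> apply_moves([
  {"tx": 0, "ty": 0.001, "tz": 0, "rx": 0, "ry": 0, "rz": 0, "claw": 0.025},
  {"tx": 0, "ty": 0.002, "tz": 0, "rx": 0, "ry": 0, "rz": 0, "claw": 0.025},
  {"tx": 0, "ty": 0.002, "tz": 0, "rx": 0, "ry": 0, "rz": 0, "claw": 0.025},
])

```text
clock: 25.0
eef_pos: [602.2, 114.0, 122.8]
tool_rot: [3.14, 0.0, 0.001]
force: [-2.5, -4.6, 0.2]
width: 24.9
```

>>> apply_moves([
  {"tx": 0, "ty": 0.001, "tz": 0, "rx": 0, "ry": 0, "rz": 0, "claw": 0.025},
  {"tx": 0, "ty": 0.003, "tz": 0, "rx": 0, "ry": 0, "rz": 0, "claw": 0.025},
  {"tx": 0, "ty": 0.003, "tz": 0, "rx": 0, "ry": 0, "rz": 0, "claw": 0.025},
])

```text
clock: 25.3
eef_pos: [602.2, 114.2, 122.7]
tool_rot: [3.136, -0.0, -0.001]
force: [-2.3, -9.6, -0.3]
width: 25.1
```

>>> apply_moves([
  {"tx": 0, "ty": 0.002, "tz": 0, "rx": 0, "ry": 0, "rz": 0, "claw": 0.025},
  {"tx": 0, "ty": 0.003, "tz": 0, "rx": 0, "ry": 0, "rz": 0, "claw": 0.025},
  {"tx": 0, "ty": 0.003, "tz": 0, "rx": 0, "ry": 0, "rz": 0, "claw": 0.025},
])

```text
clock: 25.6
eef_pos: [602.2, 114.3, 122.7]
tool_rot: [3.132, -0.0, -0.003]
force: [-1.3, -14.4, -2.0]
width: 24.8
```

At the stop: the position no longer advances while the force climbs, and the knob is at y≈111 as expected. Open, back off, and raise clear.

>>> apply_moves([
  {"tx": 0, "ty": -0.004, "tz": 0, "rx": 0, "ry": 0, "rz": 0, "claw": 0.03},
  {"tx": 0, "ty": -0.008, "tz": 0, "rx": 0, "ry": 0, "rz": 0, "claw": 0.045},
  {"tx": 0, "ty": -0.008, "tz": 0, "rx": 0, "ry": 0, "rz": 0, "claw": 0.045},
  {"tx": 0, "ty": -0.008, "tz": 0, "rx": 0, "ry": 0, "rz": 0, "claw": 0.045},
  {"tx": 0, "ty": -0.008, "tz": 0.01, "rx": 0, "ry": 0, "rz": 0, "claw": 0.045},
  {"tx": 0, "ty": -0.008, "tz": 0.03, "rx": 0, "ry": 0, "rz": 0, "claw": 0.045},
  {"tx": 0, "ty": -0.008, "tz": 0.07, "rx": 0, "ry": 0, "rz": 0, "claw": 0.045},
  {"tx": 0, "ty": -0.008, "tz": 0.11, "rx": 0, "ry": 0, "rz": 0, "claw": 0.045},
  {"tx": 0, "ty": -0.008, "tz": 0.13, "rx": 0, "ry": 0, "rz": 0, "claw": 0.045},
])

```text
clock: 26.5
eef_pos: [604.0, 113.0, 257.2]
tool_rot: [-3.141, -0.005, 0.001]
force: [0.5, 0.8, -0.9]
width: 45.2
```

>>> apply_moves([
  {"tx": -0.03, "ty": -0.03, "tz": 0, "rx": 0, "ry": 0, "rz": 0, "claw": 0.045},
  {"tx": -0.07, "ty": -0.07, "tz": 0, "rx": 0, "ry": 0, "rz": 0, "claw": 0.045},
  {"tx": -0.1, "ty": -0.11, "tz": 0, "rx": 0, "ry": 0, "rz": 0, "claw": 0.045},
  {"tx": -0.13, "ty": -0.15, "tz": 0, "rx": 0, "ry": 0, "rz": 0, "claw": 0.045},
  {"tx": -0.15, "ty": -0.19, "tz": 0, "rx": 0, "ry": 0, "rz": 0, "claw": 0.045},
  {"tx": -0.15, "ty": -0.22, "tz": 0, "rx": 0, "ry": 0, "rz": 0, "claw": 0.045},
  {"tx": -0.15, "ty": -0.23, "tz": 0, "rx": 0, "ry": 0, "rz": 0, "claw": 0.045},
  {"tx": -0.15, "ty": -0.23, "tz": 0, "rx": 0, "ry": 0, "rz": 0, "claw": 0.045},
])

```text
clock: 27.3
eef_pos: [452.9, -118.0, 253.6]
tool_rot: [-3.142, -0.002, -0.002]
force: [0.5, -0.0, 0.1]
width: 45.1
```

Run:
```python
from cov import *
s=read_state();print(s["clock"],s["eef_pos"],s["force"])
I={n:get_image(n) for n in("top","scene")}
for n,im in I.items():
    cv2.imwrite(f"pics/{n}12.png",im[:,:,::-1]);c=calibration(n)
    print(n,cover(im,c,49,np.array([571,109.5,49]),45)[:2])
    # dial disc via template: first picture's dial patch at candidate thetas
    o=cv2.imread(f"pics/{n}0.png");g=im[:,:,::-1]
    P=lambda th,r,z:proj(c,[[670-r*np.sin(th),111.2-r*np.cos(th),z]])[0]
    # dark bar/knob profile: grey level on knob-top location vs theta
    gg=cv2.cvtColor(g,6)
    for th in np.arange(1.37,1.70,.04):
        u,v=P(th,68,143).round().astype(int);u2,v2=P(th,45,105).round().astype(int);print(round(th,2),gg[v,u],gg[v2,u2],end="; ")
    print()
    d=cv2.absdiff(g,o).max(2)
    k=np.argwhere(d>60);print("changed bbox comps:")
    nn,l,st,ce=cv2.connectedComponentsWithStats((d>50).astype(np.uint8))
    for i in range(1,nn):
        if st[i,4]>25: print(st[i].tolist(),ce[i].round().tolist())
```

```text
27.3 [ 452.87665324 -117.96947558  253.58493821] [ 0.46951148 -0.02368766  0.05742576]
top (array([571.38888659, 108.60951995]), np.float64(1.4601922542187031))
1.37 156 129; 1.41 79 95; 1.45 61 96; 1.49 59 93; 1.53 60 94; 1.57 62 94; 1.61 61 94; 1.65 65 92; 1.69 105 92; 
changed bbox comps:
[379, 193, 45, 44, 1257] [401.0, 215.0]
[247, 195, 40, 20, 402] [269.0, 203.0]
[276, 199, 59, 58, 340] [296.0, 235.0]
[20, 205, 197, 57, 4146] [130.0, 243.0]
[223, 207, 10, 7, 52] [228.0, 210.0]
[78, 210, 8, 9, 51] [82.0, 214.0]
[214, 214, 55, 39, 976] [247.0, 234.0]
[342, 222, 14, 13, 30] [348.0, 229.0]
[332, 226, 33, 28, 92] [351.0, 236.0]
[330, 239, 31, 30, 387] [347.0, 256.0]
[245, 255, 14, 4, 41] [251.0, 256.0]
[232, 261, 49, 60, 626] [261.0, 284.0]
[221, 280, 11, 5, 33] [226.0, 282.0]
[12, 284, 217, 121, 6281] [119.0, 360.0]
[221, 291, 39, 26, 615] [244.0, 304.0]
[168, 305, 14, 7, 54] [175.0, 307.0]
[152, 329, 13, 3, 27] [158.0, 330.0]
[193, 334, 79, 103, 3207] [228.0, 385.0]
[0, 387, 107, 93, 3312] [36.0, 427.0]
[257, 424, 62, 43, 490] [285.0, 442.0]
[186, 436, 25, 44, 301] [202.0, 457.0]

[... 823 characters left out ...]
93.0]
[498, 93, 20, 34, 302] [506.0, 112.0]
[544, 104, 11, 16, 48] [549.0, 113.0]
[547, 120, 10, 15, 42] [551.0, 126.0]
[228, 190, 47, 32, 965] [251.0, 205.0]
[235, 220, 26, 6, 45] [247.0, 223.0]
[292, 259, 24, 35, 514] [304.0, 273.0]
[321, 274, 58, 48, 1219] [350.0, 295.0]
[533, 288, 107, 192, 3495] [607.0, 402.0]
[589, 289, 51, 65, 485] [616.0, 319.0]
[323, 301, 16, 19, 83] [330.0, 310.0]
[377, 305, 9, 10, 42] [380.0, 310.0]
[341, 319, 37, 21, 333] [361.0, 328.0]
[423, 319, 13, 32, 39] [429.0, 333.0]
[319, 320, 10, 15, 89] [323.0, 327.0]
[305, 322, 8, 17, 74] [308.0, 331.0]
[337, 331, 131, 143, 5083] [413.0, 401.0]
[332, 336, 20, 20, 130] [340.0, 345.0]
[324, 339, 9, 13, 75] [328.0, 345.0]
```

```bash
python3 -c "
from cell import *
print(finish_job())"
```

```text
the job is handed in; nothing more can be done
None
```

The job is done and handed in at about 27 s on the robot's clock, under the 72 s limit.

**What I did**
- I took the lifter from its mat and slid the blade under the cover, which pushed the cover against the stop ridge.
- I lifted the cover, lowered it slowly onto the two rails and drew the blade out below it.
- I laid the lifter back flat along its mat, let go of it and rose clear.
- I swung the dial arm by its knob to its stop, then moved the gripper clear of everything.

**What the checks showed**
- **Cover position:** the overhead camera puts the cover about 1 mm from the rest point, and it did not move when the blade came out. After release the wrist force was back to the lifter's weight alone.
- **Dial arm at its stop:** the knob stopped advancing while the push force rose from 5 to 14 N, at the expected place. In the final overhead picture the knob fits an angle of about 1.54 rad, within measuring error of 1.571.
- **Lifter:** the overhead and wrist pictures taken after release show it lying straight and flat on the mat.

**What disagreed or was not checked**
- **Scene camera:** its cover fits near the end were poor because the arm, and later the dial, hid part of the cover. It also put the stand 2–4 mm away from where the overhead camera did. I relied mainly on the overhead camera, since the lifter's predicted position in it matched to within a pixel.
- **Bystanders:** I saw no contact with anything else, but I did not measure each bystander at the end.

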